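# Fit the worm-drive clamp to the pump's barbed stub

### The arm

A 6-joint arm with a two-finger parallel gripper is mounted at the origin on the work surface. World frame = base frame: x ahead of the robot, y to its left, z up, the work surface at z = 0. Lengths are in m, angles in rad, forces in N, time in s.
With the tool pointing down it reaches from about 0.35 to 0.775 m from the base axis. Payload 7.3 kg.
Tool frame: the origin (TCP) lies midway between the tips of the shut fingers; the grasp point (between the pads) lies robot.grasp_offset behind it (robot.grasp_offset is the distance from the TCP to the grasp point, in m); z points along the fingers, x is the direction in which the jaws open and shut, and the axes are right-handed (so a half turn about z gives the same grasp; the last joint's range is limited). The gripper opens to 92 mm and grips with 3 to 60 N. Pads are 19 mm wide; open, the fingers measure 130 mm over their backs; the gripper's body (75 mm by 190 mm) begins 47 mm behind the grasp point.
Start: joints at [-1.385, 0.342, 1.524, -0, 1.275, -0.146], TCP at [0.171, -0.496, 0.227] pointing down, gripper open.
Joint ranges: [-2.53, 2.53], [-0.77, 2.02], [0.04, 2.7], [-1, 4.14], [0.28, 2.66], [-3.11, 3.11]. Speed limits (rad/s): [2.57, 2.57, 3.14, 3.14, 3.14, 3.14].

### API

Orientations are given as [roll, pitch, yaw] about the fixed x, y, z axes, in that order (R = Rz(yaw) Ry(pitch) Rx(roll)).
In Python, from cell import robot gives the robot as it stands. The module is installed in compiled form; this text tells all that it offers.
- The arm moves only by the tool move_arm, never from a script. Its argument "increments" is a list of rows, each a list of 7 numbers: the finger opening in mm, from 0 to 91.8, then the shift along the tool's x, y, z in mm, then the turn, a rotation vector about the tool's x, y, z in rad. A call has 1 to 12 rows; each row shifts and turns the pose as measured when the row begins, along the tool's axes as they then stand; what a row does not reach is not made up. A row lasts 1/8 s, in which the tool goes at most 62.5 mm and 10.7 degrees, less where a joint would pass 70% of its speed; a pose out of reach is approached as far as the arm can. A call is refused whole if a number of a shift passes 62.5 or a number of a turn 0.188, either way. A call with a gripper value outside its range is refused whole. The fingers move at their own pace and stop on an object; "newtons" is the grip in N (left out, the last holds). Time passes only in rows, so rows that do not move let the fingers close. It gives the time, the measured TCP pose, the force and the opening at its end, in the units of the state.
- robot.observe(): the state, without advancing time (a new reading comes with each control period).
- robot.read_camera(name): name is "scene" or "top" or "wrist"; returns a dict with "img" (384x512x3 uint8, red, green, blue), "fx", "fy", "cx", "cy" (pixels), "k1" (the pictures are not rectified: a ray, as slopes to the right and down, at radius r is drawn at 1 + k1 r^2 times it, then the intrinsics apply), "T" (4x4, takes a point from camera to world coordinates). Camera axes: x right, y down, z forward; pixel columns grow to the right and rows downward; lengths in m; the calibration is good to about 2 mm. A picture is of the moment at which its call begins. There is no depth.
- robot.hand_in(): hands the job in, once; it reports no verdict.
Trained networks look in the newest picture that a camera, given by its name, has taken for a name from the list of things; names that differ only in an ending like _2 or _b are one class to them, and where a whole thing is asked for, a point or a joint stands for the part that bears it (a point fixed in the world has none). Each returns a list of dicts, best first, with "conf" (0 to 1); they miss things now and then, are a little off and sometimes report something else, mostly with a low value. They report only what shows in the picture. A call takes as long as a camera call. They do not tell look-alikes from the thing itself.
- robot.look_for(thing, camera): "rect" ([left, top, width, height] in pixels, round what is visible of it).
The state is a dict: "time": time; "qpos": joint angles; "qvel": joint speeds; "joint_efforts": joint torques, N m; "tool_pos": TCP position; "tool_rot": TCP orientation; "contact_force": force on the tool from outside, world axes, zero at the start; "torque": the same for the moment, N m; "opening": finger opening in m.
Only numpy, scipy, OpenCV 4.12 (cv2) and the standard library are available. Lean on these libraries where they do the work, as an engineer would, in place of code of your own. Each camera call takes 0.05 s, during which the arm holds its last target.

### The job

Take the worm-drive clamp out of its wooden holder, slide its band over the pump's barbed outlet stub until it is fully home against the collar with its screw key upright, then turn the key clockwise until the band is snug, and let go. Work gently: do not ram the stub, do not over-tighten, and leave the wrench, the tin and the small clamp alone.

Things in the scene. Friction and masses are not known exactly. Their poses are not given: they have to be found in the camera images.
- stub_seat (a point): Point on the axis of the pump's barbed aluminium stub, in the front face of the collar (50 mm across) that the band must butt against, 90 mm above the bench. -y points out along the level stub, +y into the pump, z up. Crests 41 mm across lie 0-5, 20-27 and 38-42 mm out from here, between 5 and 20 mm a groove; a taper runs from 42 mm out to the end.
- stub_end (a point): Centre of the stub's free end, 60 mm out from stub_seat, same axes. The end is 32 mm across and widens in a taper to 41 mm within 18 mm.
- ledge (a point): Middle of the front edge of the level top of a 22 mm wide steel ledge beside the stub, 41 mm to the +x side of the axis, 15 mm below it, 34 mm out from the collar; runs back past the collar, lead-in slope ahead of it. The worm housing slides and rests on it, 1 mm below the housing when centred, which keeps the key upright.
- band_centre (a point): Centre of the clamp's round steel band: 43.4 mm inside, 50.4 mm outside, 24 mm wide. y: band axis; +x: towards the worm housing (block at x 25 to 50, z -14 to +14 mm, as wide as the band); z up. Home: an end face on the collar, so this point 12 mm out from stub_seat on its axis, +x alike, housing over the ledge. Stands upright in the holder's groove at first; lift it straight up.
- tab (a point): Centre of the upright steel tab on top of the band, for carrying the clamp: 16 mm along the band axis (grip it this way), 10 mm across, 32 mm high. 36 mm above and 14 mm to the -x side of band_centre. Fingertips no lower than 9 mm below this point clear stub and collar. Behind the collar the pump's 110 mm round face stands 62 mm from it, up to 55 mm above the stub's axis.
- key_grip (a point): Centre of the flat wing key on the upright worm screw: 26 mm long along its x (at the start the clamp's x), 10 mm thick along y (grip it this way), 24 mm high. 42 mm above and 40 mm to the +x side of band_centre; the tab is 49 mm from the screw axis. Clockwise from above tightens, 4.2 rad at most; it stays where left, save as told under clamp.
- shoe: Steel shoe, 6 x 10 x 6 mm (origin: centre), that comes out of the worm housing along the clamp's -x, 4 mm per rad of key, into the stub's groove, and presses on its floor, which lies 12 to 21 mm from the stub's axis, different each time: it bears after 0.3 to 3 rad. Its force then rises some 100 N per rad. Snug: more than 8 N when let go; over 60 N is too tight.
- clamp: The whole clamp, about 0.2 kg (varies); origin and axes as band_centre. Turning the key takes 0.06 N m plus 0.004 N m per N of shoe force; when the hand stops it may feel up to 0.12 N m less than while turning, even a slight backward moment at first bearing. Stop at about 25 to 45 N. Let go, the screw slips back to about 15 N, which is snug. The band has 2.4 mm of play on the stub.
- pump: The pump, 110 mm wide, 145 mm high, bolted down; origin on the bench right under stub_seat, same axes.
- wrench: Loose steel wrench lying on the bench; leave alone. Origin under its middle.
- tin: Loose steel tin, 66 mm across, 85 mm high; leave alone. Origin under its middle.
- small_clamp: A smaller clamp, 32 mm across, lying flat on the bench, too small for this stub; leave alone.
There are look-alikes about, which are no part of the job. Of the things shaped like the clamp, the bare steel one is meant.

How it is judged:
On the way, in this order (a step that is already met when the one before it is completed fails the run):
1. the band is over the stub, fully home against the collar (y of band_centre in the frame of stub_seat between -0.0145 and -0.008 m and x of band_centre in the frame of stub_seat between -0.004 and 0.004 m and z of band_centre in the frame of stub_seat between -0.004 and 0.004 m and angle between the y axis of band_centre and the y axis of stub_seat, either way round below 0.15 rad), for 0.2 s.
2. the screw has been turned until the shoe presses on the stub (contact force between shoe and pump above 8 N), for 0.2 s.
At the end, for the whole second after the job is handed in: The band's centre is 8 to 14.5 mm out from the collar face (band home within 2.5 mm), within 4 mm of the stub's axis sideways and in height, its axis within 0.15 rad of the stub's, the key upright within 0.2 rad; the shoe presses on the stub with 8 to 60 N; the clamp is let go and at rest (all of step 1 and contact force between shoe and pump between 8 and 60 N and angle between clamp's own z axis and vertical below 0.2 rad and linear speed of clamp below 0.02 m/s); the robot touches nothing.
It fails at once if the clamp is over-tightened (shoe force above 60 N) (contact force between shoe and pump above 60 N).
It fails at once if the clamp is rammed: the band forced on with more than 40 N before it is home, or more than 120 N on the pump before the shoe bears ((contact force between clamp and pump above 40 N and y of band_centre in the frame of stub_seat below -0.015 m) or (contact force between clamp and pump above 120 N and contact force between shoe and pump below 4 N)).
It fails at once if the robot pushes on the pump with more than 25 N (contact force between any of the fingers, the arm and pump above 25 N).
It fails at once if the wrench, the tin or the small clamp is disturbed (moved more than 20 mm) (distance of any of wrench, tin, small_clamp from where it was at the start of the episode above 0.02 m).
It also fails if it takes over 72 s, if anything falls off the work surface, if the arm or the gripper's body presses on something with over 40 N, if the wrist force passes 120 N, or if a joint passes its speed limit or range.

## Working session

There is one attempt and no reset: what is moved stays moved. The work goes in short steps, Python scripts to look and compute and a tool call to move; the robot and the scene stay as the last step left them, time stands still between calls to the robot, and variables do not carry over. Pictures are saved under pics/ and viewed, and the job is handed in when it is done.

Besides the shell and the picture viewer there is one more tool, called as a command line: name --pt "numbers of a row" for each row, then --argument value for the rest. move_arm: Moves the arm, as the interface text tells. Its arguments: {"type":"object","properties":{"increments":{"type":"array"},"newtons":{"type":"number"}},"required":["increments"]}

```bash
mkdir -p pics
cat > h.py <<'E'
import numpy as np, cv2
from cell import robot
from scipy.spatial.transform import Rotation as R
def shot(n,f,s=1.5):
    c=robot.read_camera(n); im=cv2.cvtColor(c["img"],cv2.COLOR_RGB2BGR)
    cv2.imwrite("pics/"+f,cv2.resize(im,None,fx=s,fy=s,interpolation=cv2.INTER_CUBIC)); return c
def ray(c,u,v):
    x=(u-c["cx"])/c["fx"];y=(v-c["cy"])/c["fy"]
    rd=np.hypot(x,y);r=rd
    for _ in range(20): r=rd/(1+c["k1"]*r*r)
    s=r/rd if rd>0 else 1
    d=c["T"][:3,:3]@np.array([x*s,y*s,1]);return c["T"][:3,3],d/np.linalg.norm(d)
def atz(c,u,v,z):
    o,d=ray(c,u,v);return o+d*(z-o[2])/d[2]
def proj(c,p):
    T=np.linalg.inv(c["T"]);q=T[:3,:3]@np.asarray(p)+T[:3,3]
    x,y=q[:2]/q[2];k=1+c["k1"]*(x*x+y*y)
    return np.array([c["cx"]+c["fx"]*x*k,c["cy"]+c["fy"]*y*k])
def tri(obs):
    A=np.zeros((3,3));b=np.zeros(3)
    for c,u,v in obs:
        o,d=ray(c,u,v);P=np.eye(3)-np.outer(d,d);A+=P;b+=P@o
    x=np.linalg.solve(A,b)
    return x,[np.round(proj(c,x)-[u,v],1) for c,u,v in obs]
def st():
    o=robot.observe()
    for k in o: print(k,np.round(o[k],4))
    return o
E
python3 - <<'E'
from h import *
o=st(); print(robot.grasp_offset)
for n in ["scene","top","wrist"]:
    c=shot(n,n+"0.png"); print(n,c["fx"],c["cx"],c["cy"],c["k1"]); print(np.round(c["T"],3))
    for t in ["stub_seat","stub_end","ledge","band_centre","tab","key_grip","clamp","pump","wrench","tin","small_clamp"]:
        print(t,[(np.round(d["rect"]).tolist(),round(d["conf"],2)) for d in robot.look_for(t,n)[:4]])
E
```

```text
time 0.0
qpos [-1.385   0.3427  1.525  -0.      1.2754 -0.146 ]
qvel [ 0.0002 -0.0001 -0.0013 -0.0014  0.0007 -0.0018]
joint_efforts [-9.00000e-04 -4.31244e+01 -2.44219e+01  7.17000e-02  5.60000e-02
 -1.00000e-04]
tool_pos [ 0.1709 -0.496   0.226 ]
tool_rot [-3.1414e+00  1.5000e-03 -1.2390e+00]
contact_force [ 0.6818 -0.242  -0.4418]
torque [ 0.0237 -0.0279 -0.0137]
opening 0.0918
0.0188
scene 421.78791754955466 255.04034917927987 195.4027941723691 0.027644130312806783
[[ 0.653  0.456 -0.605  1.056]
 [ 0.758 -0.388  0.525 -0.557]
 [ 0.005 -0.801 -0.599  0.613]
 [ 0.     0.     0.     1.   ]]
stub_seat [([326.0, 114.0, 73.0, 80.0], 0.83)]
stub_end [([324.0, 113.0, 73.0, 83.0], 0.69)]
ledge [([328.0, 115.0, 67.0, 83.0], 0.73), ([258.0, 181.0, 44.0, 45.0], 0.56)]
band_centre [([213.0, 188.0, 26.0, 44.0], 0.81), ([153.0, 178.0, 35.0, 27.0], 0.81), ([254.0, 255.0, 38.0, 35.0], 0.69), ([128.0, 215.0, 36.0, 25.0], 0.56)]
tab [([253.0, 254.0, 42.0, 38.0], 0.94), ([213.0, 185.0, 26.0, 50.0], 0.89), ([152.0, 180.0, 38.0, 25.0], 0.83), ([128.0, 214.0, 36.0, 30.0], 0.79)]
key_grip [([252.0, 255.
[... 1293 characters left out ...]
 ([281.0, 181.0, 15.0, 41.0], 0.82), ([288.0, 274.0, 34.0, 48.0], 0.56)]
pump [([27.0, 138.0, 134.0, 87.0], 0.9)]
wrench [([203.0, 166.0, 34.0, 84.0], 0.87), ([223.0, 85.0, 34.0, 41.0], 0.28)]
tin [([224.0, 84.0, 32.0, 44.0], 0.57)]
small_clamp [([390.0, 180.0, 25.0, 22.0], 0.61), ([28.0, 138.0, 136.0, 89.0], 0.26)]
wrist 279.116493475926 253.7859227081437 188.78922977708328 0.019402466295471175
[[ 0.326 -0.917 -0.232  0.232]
 [-0.946 -0.315 -0.082 -0.477]
 [ 0.002  0.246 -0.969  0.386]
 [ 0.     0.     0.     1.   ]]
stub_seat []
stub_end []
ledge []
band_centre [([0.0, 0.0, 59.0, 21.0], 0.92)]
tab []
key_grip []
clamp [([0.0, 0.0, 59.0, 23.0], 0.65)]
pump []
wrench []
tin []
small_clamp []
```

View pics/scene0.png

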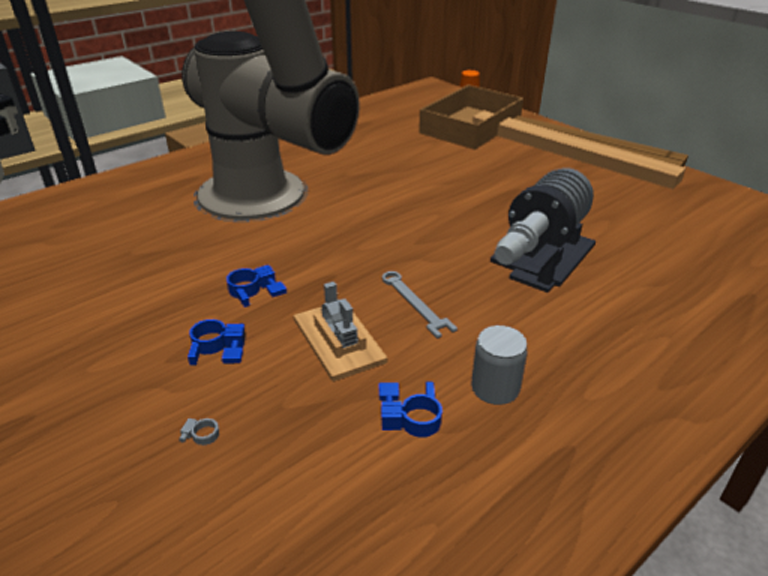

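View pics/top0.png

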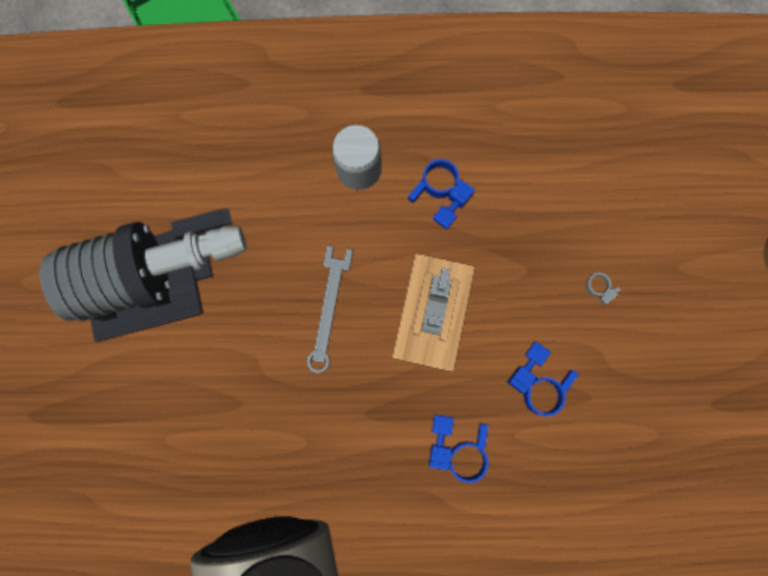

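View pics/wrist0.png

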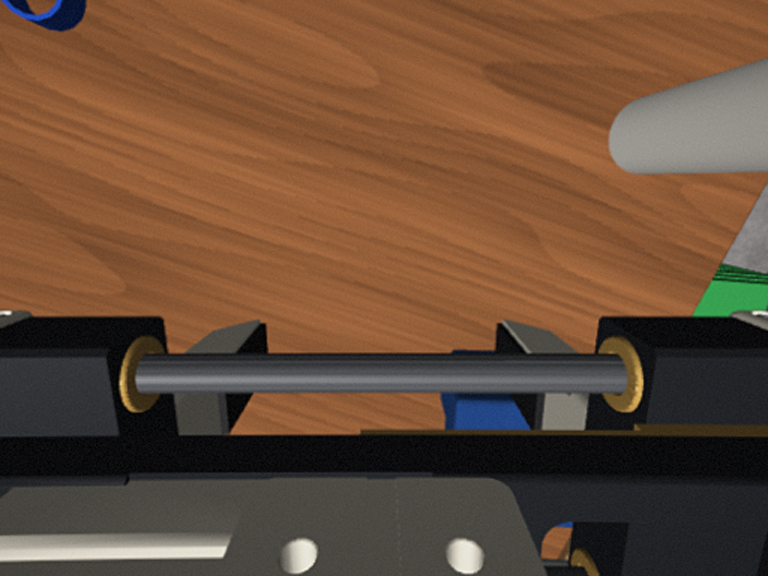

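Run:
```python
import cv2
a=cv2.imread("pics/scene0.png");a=cv2.resize(a,(512,384),interpolation=cv2.INTER_AREA)
from h import *
def crop(n,f,x,y,w,h,s):
    c=robot.read_camera(n); im=cv2.cvtColor(c["img"],cv2.COLOR_RGB2BGR)[y:y+h,x:x+w]
    return cv2.resize(im,(s*w,s*h),interpolation=cv2.INTER_CUBIC)
a=crop("scene","",190,175,75,80,5);b=crop("top","",255,160,75,80,5)
cv2.imwrite("pics/z1.png",np.hstack([a,b]))
a=crop("scene","",320,105,80,95,5);b=crop("top","",20,130,150,95,4)
b=cv2.resize(b,(0,0),fx=.6,fy=.6)
cv2.imwrite("pics/z2.png",np.hstack([a,np.vstack([b,np.zeros((475-b.shape[0],b.shape[1],3),np.uint8)])]))
```

```text
(no output)
```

View pics/z1.png

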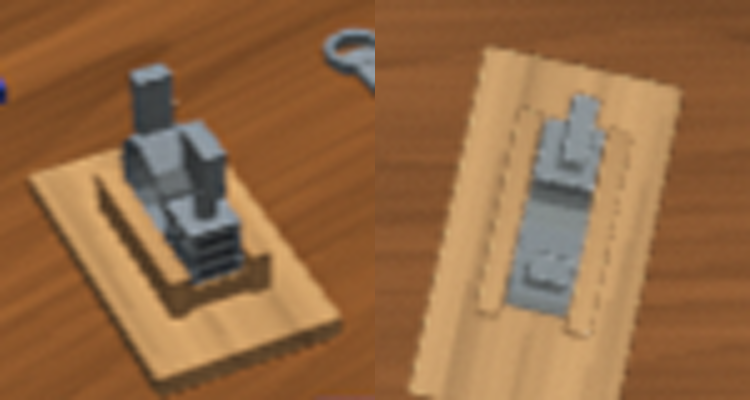

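View pics/z2.png

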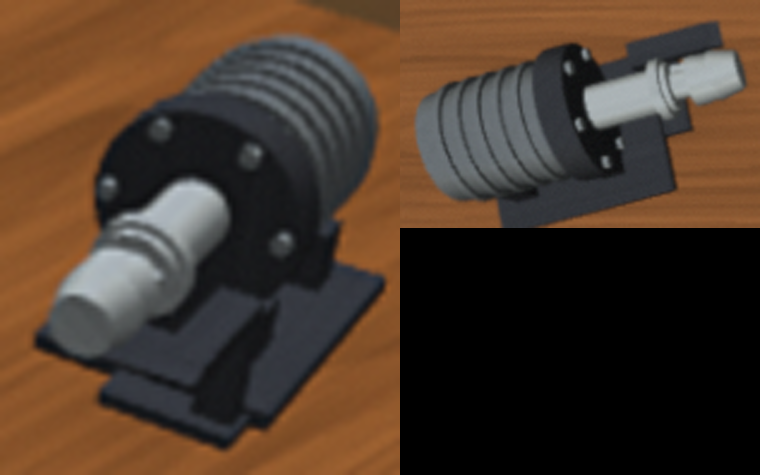

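Run:
```python
from h import *
s=robot.read_camera("scene");t=robot.read_camera("top")
print("tabtop",tri([(s,220,189),(t,290.2,212)]))
print("keytop",tri([(s,230.5,202),(t,297,186)]))
# stub end: scene crop (82,325)/5 ; top crop2 scale 2.4
print("stubend",tri([(s,320+82/5,105+325/5),(t,20+(738-400)/2.4,130+72/2.4)]))
print("collar",tri([(s,320+150/5,105+250/5),(t,20+(658-400)/2.4,130+90/2.4)]))
print("tin",atz(t,237,103,.0),"wrench",atz(t,226,165,0),atz(t,212,242,0),"small",atz(t,400,191,0))
```

```text
tabtop (array([ 0.46334086, -0.1408663 ,  0.09023802]), [array([-0.2,  0. ]), array([-0.2, -0.1])])
keytop (array([ 0.51301161, -0.15380794,  0.09114076]), [array([-1. ,  0.1]), array([-0.9, -0.6])])
stubend (array([0.57055847, 0.10600955, 0.08616979]), [array([-0.7,  0.2]), array([-0.7, -0.6])])
collar (array([0.55597274, 0.16918203, 0.09371065]), [array([-1. ,  0.4]), array([-1. , -0.9])])
tin [ 0.71855238 -0.03894699  0.        ] wrench [ 0.577617  -0.0140057  0.       ] [0.41379815 0.01606189 0.        ] small [ 0.5132798  -0.38357942  0.        ]
```

```bash
cat >> h.py <<'E'
def plan(p1,yaw1,n,opening,via=None):
    """rows to go from now to p1 with tool down at yaw1"""
    o=robot.observe();p=np.array(o["tool_pos"]);r=R.from_euler("xyz",o["tool_rot"])
    rt=R.from_euler("xyz",[np.pi,0,yaw1]);tot=(r.inv()*rt).as_rotvec()
    # keep z-turn the right way
    p1=np.array(p1);d=(p1-p)/n;rows=[]
    for i in range(n):
        sh=r.inv().apply(d)*1000;
        rows.append([opening]+np.round(sh,1).tolist()+np.round(tot/n,3).tolist()); r=r*R.from_rotvec(tot/n)
    print(rows)
def toyaw():
    o=robot.observe();r=R.from_euler("xyz",o["tool_rot"]).as_matrix();return np.arctan2(r[1,0],r[0,0])
E
python3 - <<'E'
from h import *
plan([.455,-.138,.235],1.316,15,91.8)
E
```

```text
[[91.8, -16.4, -25.7, -0.6, 0.0, 0.0, -0.17], [91.8, -11.8, -28.1, -0.6, 0.0, 0.0, -0.17], [91.8, -6.9, -29.7, -0.6, 0.0, 0.0, -0.17], [91.8, -1.8, -30.4, -0.6, 0.0, 0.0, -0.17], [91.8, 3.4, -30.3, -0.6, 0.0, 0.0, -0.17], [91.8, 8.5, -29.3, -0.6, 0.0, 0.0, -0.17], [91.8, 13.3, -27.4, -0.6, 0.0, 0.0, -0.17], [91.8, 17.8, -24.7, -0.6, 0.0, 0.0, -0.17], [91.8, 21.7, -21.4, -0.6, 0.0, 0.0, -0.17], [91.8, 25.0, -17.4, -0.6, 0.0, 0.0, -0.17], [91.8, 27.6, -12.9, -0.6, 0.0, 0.0, -0.17], [91.8, 29.4, -8.0, -0.6, 0.0, 0.0, -0.17], [91.8, 30.3, -2.9, -0.6, 0.0, 0.0, -0.17], [91.8, 30.4, 2.3, -0.6, 0.0, 0.0, -0.17], [91.8, 29.6, 7.4, -0.6, 0.0, 0.0, -0.17]]
```

move_arm --pt "91.8 -16.4 -25.7 -0.6 0 0 -0.17" --pt "91.8 -11.8 -28.1 -0.6 0 0 -0.17" --pt "91.8 -6.9 -29.7 -0.6 0 0 -0.17" --pt "91.8 -1.8 -30.4 -0.6 0 0 -0.17" --pt "91.8 3.4 -30.3 -0.6 0 0 -0.17" --pt "91.8 8.5 -29.3 -0.6 0 0 -0.17" --pt "91.8 13.3 -27.4 -0.6 0 0 -0.17" --pt "91.8 17.8 -24.7 -0.6 0 0 -0.17" --pt "91.8 21.7 -21.4 -0.6 0 0 -0.17" --pt "91.8 25 -17.4 -0.6 0 0 -0.17" --pt "91.8 27.6 -12.9 -0.6 0 0 -0.17" --pt "91.8 29.4 -8 -0.6 0 0 -0.17"

```text
time: 3.6
tool_pos: [0.3961, -0.1965, 0.2346]
tool_rot: [3.138, 0.0, 0.864]
contact_force: [0.3, -0.9, -0.4]
opening: 0.0918
```

Run:
```python
from h import *
o=st()
plan([.455,-.138,.235],1.316,5,91.8)
```

```text
time 3.6
qpos [-6.3360e-01  1.8070e-01  1.7235e+00 -8.0000e-04  1.2341e+00 -1.4971e+00]
qvel [ 0.5818  0.053  -0.0807 -0.003   0.0274 -0.818 ]
joint_efforts [-2.85390e+00 -3.46953e+01 -2.34398e+01 -2.38000e-02  1.20700e-01
  1.09330e+00]
tool_pos [ 0.3961 -0.1965  0.2346]
tool_rot [3.1382e+00 5.0000e-04 8.6370e-01]
contact_force [ 0.3316 -0.9398 -0.4128]
torque [ 0.0835 -0.1633 -0.027 ]
opening 0.0918
[[91.8, 16.5, 1.4, -0.1, 0.001, 0.0, -0.09], [91.8, 16.4, 2.9, -0.1, 0.001, 0.0, -0.09], [91.8, 16.0, 4.3, -0.1, 0.001, 0.0, -0.09], [91.8, 15.6, 5.8, -0.1, 0.001, 0.0, -0.09], [91.8, 15.0, 7.1, -0.1, 0.001, 0.0, -0.09]]
```

move_arm --pt "91.8 16.5 1.4 -0.1 0 0 -0.09" --pt "91.8 16.4 2.9 -0.1 0 0 -0.09" --pt "91.8 16 4.3 -0.1 0 0 -0.09" --pt "91.8 15.6 5.8 -0.1 0 0 -0.09" --pt "91.8 15 7 0 0 0 -0.09" --pt "91.8 0 0 0 0 0 0"

```text
time: 4.35
tool_pos: [0.4572, -0.1337, 0.2355]
tool_rot: [3.138, 0.002, 1.333]
contact_force: [0.4, 0.1, 0.4]
opening: 0.0921
```

Run:
```python
from h import *
import pickle
c=shot("wrist","w1.png"); pickle.dump(c,open("w1.pkl","wb"))
print(robot.observe()["tool_pos"],toyaw())
for p in ([.4633,-.1409,.090],[.513,-.1538,.091]): print(proj(c,p)*1.5)
```

```text
[ 0.45684384 -0.13406106  0.2354698 ] 1.331919700667184
[377.28213932 278.01500352]
[376.32490778 342.47217985]
```

View pics/w1.png

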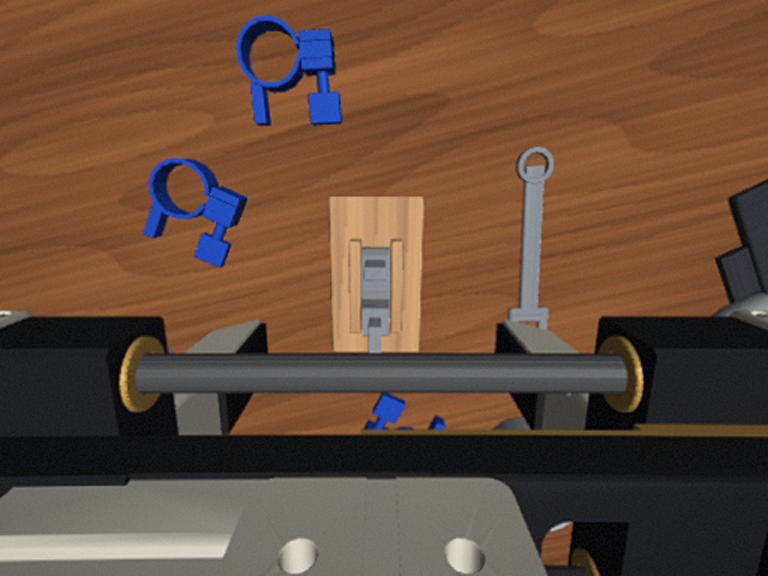

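Run:
```python
from h import *
import pickle
c=pickle.load(open("w1.pkl","rb"));im=cv2.cvtColor(c["img"],cv2.COLOR_RGB2BGR)[125:240,205:295]
cv2.imwrite("pics/w1z.png",cv2.resize(im,None,fx=6,fy=6,interpolation=cv2.INTER_CUBIC)[:600])
```

```text
(no output)
```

View pics/w1z.png

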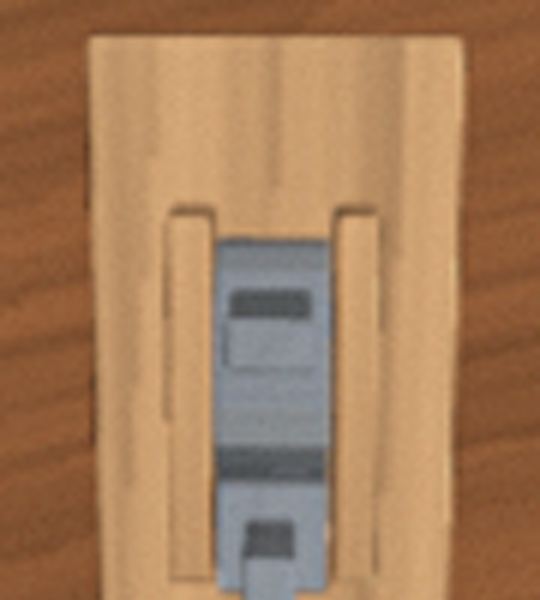

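Run:
```python
from h import *
import pickle
w=pickle.load(open("w1.pkl","rb"))
s=robot.read_camera("scene");t=robot.read_camera("top")
print(tri([(s,220,189),(t,290.2,212),(w,250.2,182.3)]))
for z in(.086,.09,.094):print(atz(w,250.2,182.3,z))
print(atz(w,249.8,222,.092), w["T"][:3,3])
# axis of holder edges direction
for z,(a,b) in [(.005,((220,131.5),(221.5,225))),(.09-.052+.0,((241,165),(241,222))),(.038,((259.8,165),(259.2,222)))]:
    A,B=atz(w,*a,z),atz(w,*b,z);print(np.arctan2(*(B-A)[[1,0]]))
plan([.4633,-.1409,.067+.05],1.32,4,91.8)
```

```text
(array([ 0.46183866, -0.14087575,  0.0890468 ]), [array([-0.6,  0.1]), array([-0.2,  0.8]), array([1. , 1.6])])
[ 0.46043193 -0.14179271  0.086     ]
[ 0.45954136 -0.14150618  0.09      ]
[ 0.4586508  -0.14121965  0.094     ]
[ 0.50471765 -0.15304527  0.092     ] [ 0.39169037 -0.11967592  0.39475411]
-0.25171246179527157
-0.24909397416600274
-0.2427350306988248
[[91.8, -1.1, 1.9, 29.6, 0.001, 0.001, 0.003], [91.8, -1.1, 1.9, 29.6, 0.001, 0.001, 0.003], [91.8, -1.1, 2.0, 29.6, 0.001, 0.001, 0.003], [91.8, -1.1, 2.0, 29.6, 0.001, 0.001, 0.003]]
```

Run:
```python
from h import *
plan([.461,-.1411,.068],1.323,6,50)
```

```text
[[50, -0.8, 0.9, 27.9, 0.001, 0.0, 0.001], [50, -0.8, 0.9, 27.9, 0.001, 0.0, 0.001], [50, -0.8, 0.9, 27.9, 0.001, 0.0, 0.001], [50, -0.8, 0.9, 27.9, 0.001, 0.0, 0.001], [50, -0.9, 1.0, 27.9, 0.001, 0.0, 0.001], [50, -0.9, 1.0, 27.9, 0.001, 0.0, 0.001]]
```

move_arm --pt "50 -1 1 28 0.001 0 0.001" --pt "50 -1 1 28 0.001 0 0.001" --pt "50 -1 1 28 0.001 0 0.001" --pt "50 -1 1 28 0.001 0 0.001" --pt "50 -1 1 28 0.001 0 0.001" --pt "50 -0.9 1 20 0 0 0.001" --pt "50 0 0 0 0 0 0"

```text
time: 5.38
tool_pos: [0.4593, -0.1472, 0.0726]
tool_rot: [3.14, 0.004, 1.31]
contact_force: [0.3, -0.3, -0.7]
opening: 0.0498
```

Run:
```python
from h import *
shot("wrist","w2.png")
shot("scene","s2.png")
o=robot.observe();print(o["tool_pos"],toyaw())
plan([.461,-.1411,.068],1.323,1,30)
```

```text
[ 0.46046963 -0.14744409  0.07407385] 1.3105730787612586
[[30, 6.3, -1.2, 6.0, 0.005, 0.005, -0.012]]
```

View pics/w2.png

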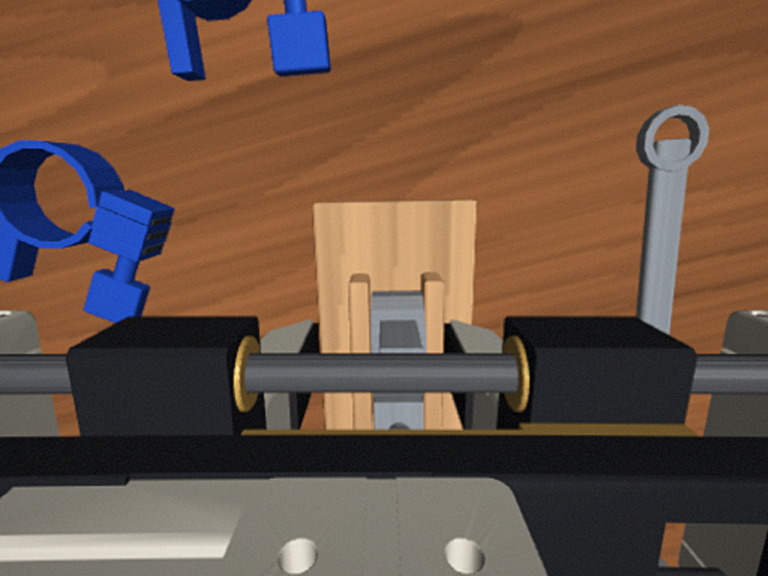

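Run:
```python
import cv2
a=cv2.imread("pics/s2.png")[230:400,250:430];cv2.imwrite("pics/s2z.png",cv2.resize(a,None,fx=3,fy=3,interpolation=cv2.INTER_CUBIC))
```

```text
(no output)
```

View pics/s2z.png

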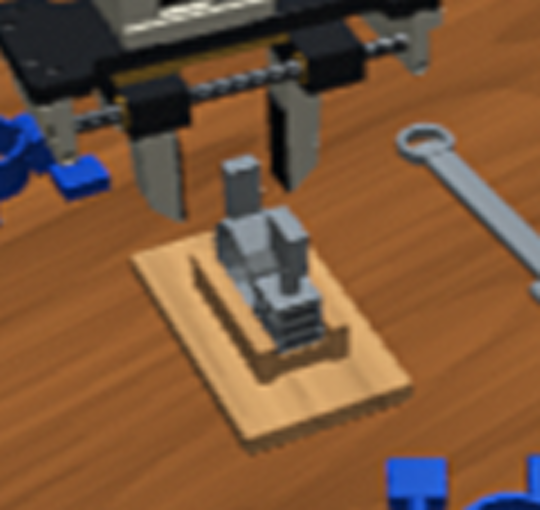

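move_arm --pt "50 6 -0.5 5 0.003 0.004 -0.012" --pt "50 0 0 0.5 0 0 0" --pt "50 0 0 0 0 0 0"

```text
time: 5.85
tool_pos: [0.4627, -0.1417, 0.0704]
tool_rot: [3.136, 0.001, 1.323]
contact_force: [0.2, -0.1, -0.7]
opening: 0.0502
```

Run:
```python
from h import *
shot("wrist","w3.png",1.5)
o=robot.observe();print(o["tool_pos"],toyaw())
```

```text
[ 0.46270844 -0.14166932  0.07037441] 1.3230102743869119
```

View pics/w3.png

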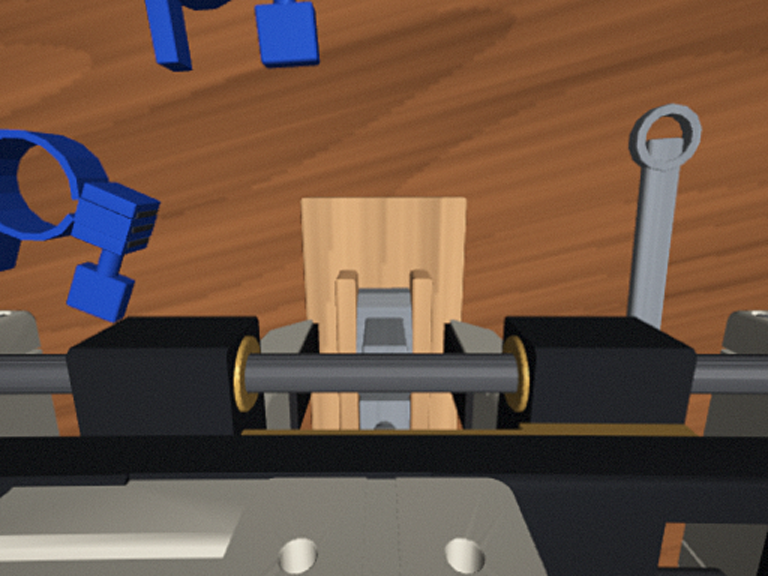

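move_arm --pt "50 0.7 -1.5 2.5 0.004 0 0" --pt "22 0 0 0 0 0 0" --pt "10 0 0 0 0 0 0" --pt "10 0 0 0 0 0 0" --pt "10 0 0 0 0 0 0" --newtons 15

```text
time: 6.52
tool_pos: [0.4614, -0.1406, 0.0679]
tool_rot: [3.14, 0.001, 1.323]
contact_force: [0.7, 0.1, 0.0]
opening: 0.0159
```

move_arm --pt "10 0 0 0 0 0 0" --pt "10 0 0 0 0 0 0" --pt "10 0 0 -4 0 0 0" --pt "10 0 0 -6 0 0 0" --pt "10 0 0 -10 0 0 0" --pt "10 0 0 -15 0 0 0" --pt "10 0 0 -20 0 0 0" --pt "10 0 0 -8 0 0 0" --pt "10 0 0 0 0 0 0" --newtons 50

```text
time: 7.65
tool_pos: [0.4608, -0.1403, 0.1346]
tool_rot: [3.141, 0.001, 1.323]
contact_force: [0.1, -0.2, -1.5]
opening: 0.0152
```

```bash
python3 - <<'E'
from h import *
import pickle
c=shot("wrist","w4.png",1.5);c=shot("scene","s4.png",1.5)
st()
E
python3 - <<'E'
import cv2
a=cv2.imread("pics/s4.png")[180:400,250:530];cv2.imwrite("pics/s4z.png",cv2.resize(a,None,fx=2.5,fy=2.5,interpolation=cv2.INTER_CUBIC))
E
```

```text
time 7.75
qpos [-4.5410e-01  3.6510e-01  1.7755e+00 -1.2000e-03  1.0014e+00 -1.7764e+00]
qvel [ 0.0016  0.011   0.0058 -0.0003 -0.0017 -0.0001]
joint_efforts [ 1.70000e-02 -4.20471e+01 -2.15411e+01 -3.69000e-02  2.01000e-02
 -2.00000e-04]
tool_pos [ 0.4604 -0.1401  0.1338]
tool_rot [-3.1410e+00  9.0000e-04  1.3229e+00]
contact_force [ 0.3293  0.9816 -2.2355]
torque [ 0.1467 -0.0906 -0.037 ]
opening 0.0151
```

View pics/w4.png

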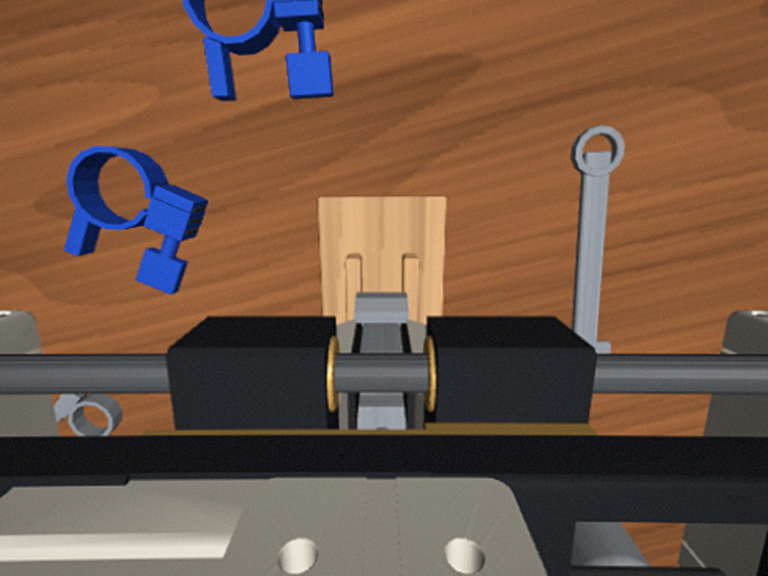

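View pics/s4z.png

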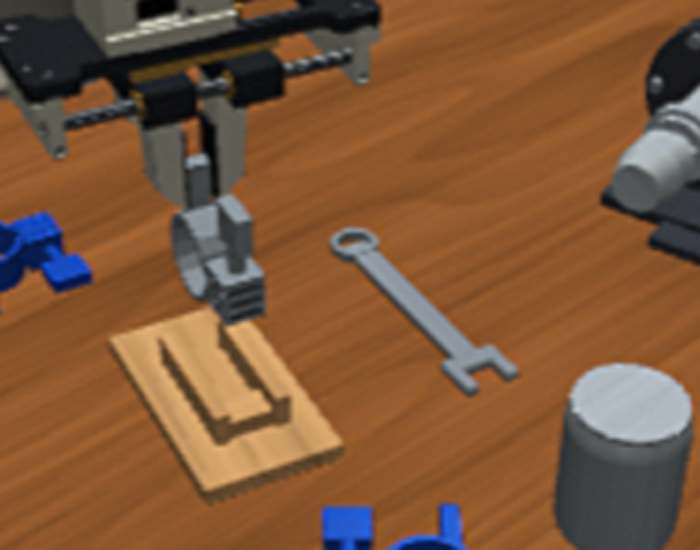

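Run:
```python
from h import *
plan([.545,0.0,.20],1.79,7,10)
```

```text
[[10, 22.4, 6.8, -9.5, -0.0, 0.0, -0.067], [10, 21.9, 8.3, -9.5, -0.0, 0.0, -0.067], [10, 21.3, 9.7, -9.5, -0.0, 0.0, -0.067], [10, 20.6, 11.1, -9.5, -0.0, 0.0, -0.067], [10, 19.8, 12.5, -9.5, -0.0, 0.0, -0.067], [10, 18.9, 13.8, -9.5, -0.0, 0.0, -0.067], [10, 17.9, 15.0, -9.5, -0.0, 0.0, -0.067]]
```

move_arm --pt "10 22.4 6.8 -9.5 0 0 -0.067" --pt "10 21.9 8.3 -9.5 0 0 -0.067" --pt "10 21.3 9.7 -9.5 0 0 -0.067" --pt "10 20.6 11.1 -9.5 0 0 -0.067" --pt "10 19.8 12.5 -9.5 0 0 -0.067" --pt "10 18.9 13.8 -9.5 0 0 -0.067" --pt "10 18 15 -9.5 0 0 -0.067" --pt "10 0 0 0 0 0 0" --pt "10 0 0 0 0 0 0"

```text
time: 8.88
tool_pos: [0.5428, 0.0053, 0.1931]
tool_rot: [-3.126, -0.007, 1.805]
contact_force: [0.2, 0.4, -2.7]
opening: 0.0159
```

Run:
```python
from h import *
import pickle
c=shot("wrist","w5.png",1.5); pickle.dump(c,open("w5.pkl","wb"))
print(robot.observe()["tool_pos"],robot.observe()["tool_rot"])
```

```text
[0.54276366 0.00520042 0.19311801] [-3.12570688 -0.00679087  1.80458865]
```

View pics/w5.png

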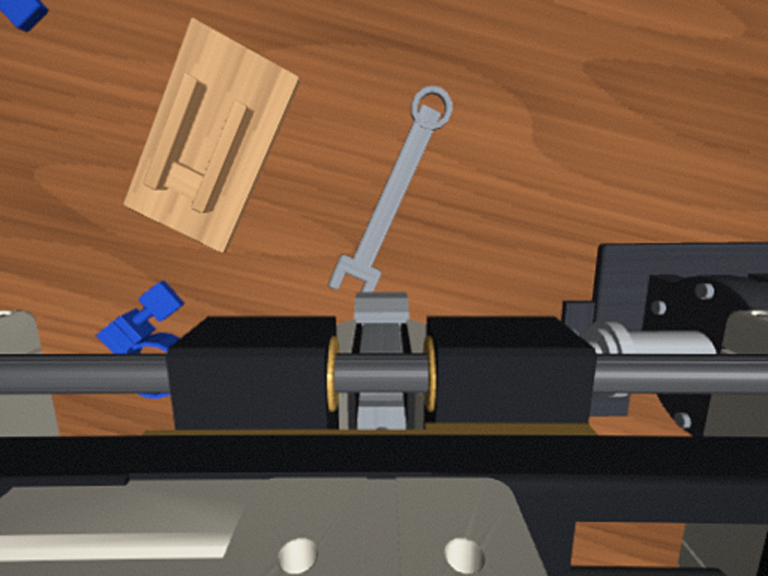

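move_arm --pt "10 -15 25 -3 -0.008 -0.003 0" --pt "10 -15 25 -2 -0.008 -0.003 0" --pt "10 -15 20 0 0 0 0" --pt "10 0 0 0 0 0 0" --pt "10 0 0 0 0 0 0" --pt "10 0 0 0 0 0 0"

```text
time: 9.68
tool_pos: [0.619, -0.0266, 0.1942]
tool_rot: [-3.134, -0.003, 1.797]
contact_force: [-0.6, -0.6, -1.6]
opening: 0.0155
```

Run:
```python
from h import *
import pickle
c=shot("wrist","w6.png",1.5); pickle.dump(c,open("w6.pkl","wb"))
print(robot.observe()["tool_pos"],robot.observe()["tool_rot"])
im=cv2.cvtColor(c["img"],cv2.COLOR_RGB2BGR)[120:240,360:512]
cv2.imwrite("pics/w6z.png",cv2.resize(im,None,fx=5,fy=5,interpolation=cv2.INTER_CUBIC))
```

```text
[ 0.61898449 -0.02650301  0.1942655 ] [-3.13455642e+00 -2.92161392e-03  1.79745555e+00]
```

View pics/w6.png

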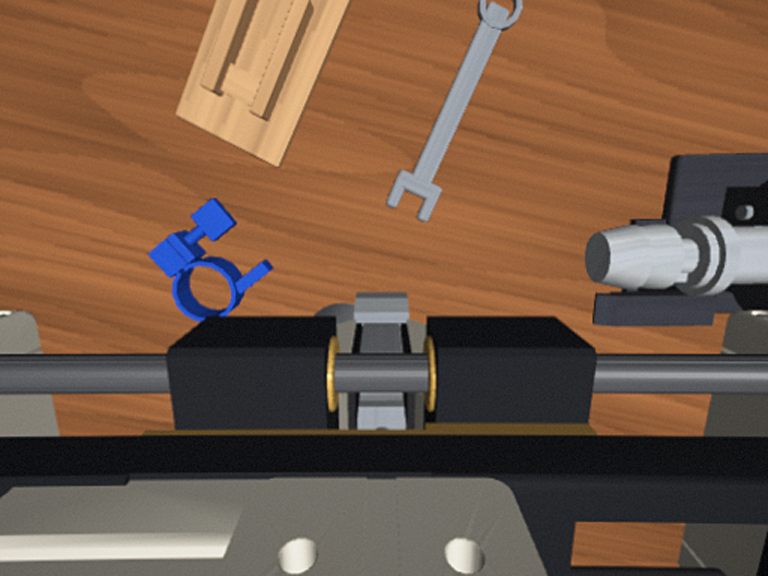

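View pics/w6z.png

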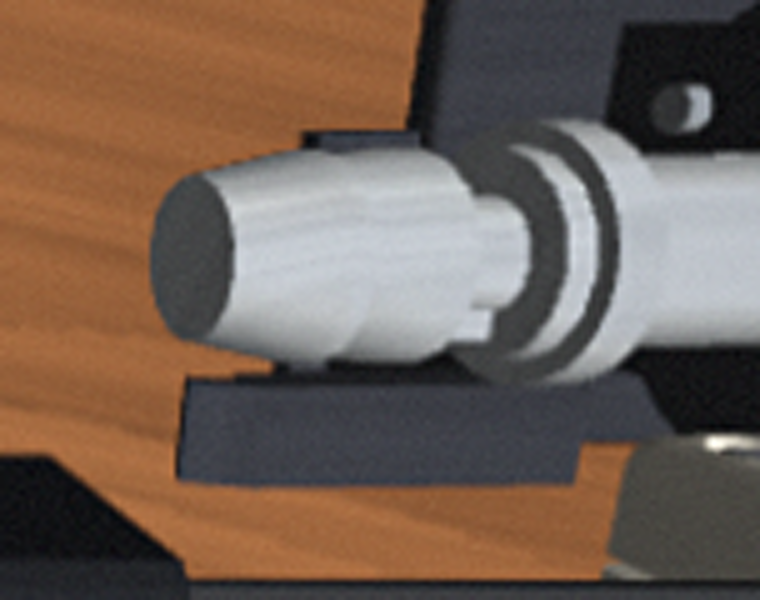

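```bash
cat > fit.py <<'E'
from h import *
import pickle
from scipy.optimize import least_squares
c=pickle.load(open("w6.pkl","rb"))
P=lambda l:[(360+a/5,120+b/5) for a,b in l]
obs=[(-.060,.016,P([(150,262),(165,195),(200,173),(228,205),(235,250),(225,310),(187,340),(160,310)])),
     (0,.025,P([(618,245),(607,185),(580,145),(610,300),(580,350)])),
     (-.005,.0205,P([(566,250),(558,195),(555,310)]))]
th=np.linspace(0,2*np.pi,240)
def circ(x,y,z,yaw,s,r):
    e=np.array([np.cos(yaw),np.sin(yaw),0]);n=np.array([-np.sin(yaw),np.cos(yaw),0])
    return np.array([x,y,z])+s*n+r*(np.cos(th)[:,None]*e+np.sin(th)[:,None]*[0,0,1])
def res(p,full=False):
    out=[]
    for s,r,pts in obs:
        q=np.array([proj(c,a) for a in circ(*p,s,r)])
        for m in pts: out.append(np.min(np.hypot(*(q-m).T)))
    return np.array(out)
def r2(p): return np.r_[res([p[0],p[1],p[3],p[2]]),(p[3]-.09)*1000/1.0]
f=least_squares(r2,[.556,.169,.227,.09],x_scale=[.01,.01,.1,.01],diff_step=1e-4)
print(np.round(f.x,4),np.round(f.fun,1))
pickle.dump(f.x,open("fit.pkl","wb"))
im=cv2.cvtColor(c["img"],cv2.COLOR_RGB2BGR)[120:240,360:512];im=cv2.resize(im,None,fx=5,fy=5)
for s,r,_ in obs+[(-.02,.0205,0),(-.027,.0205,0),(-.042,.0205,0)]:
    q=np.array([proj(c,a) for a in circ(f.x[0],f.x[1],f.x[3],f.x[2],s,r)])
    cv2.polylines(im,[np.int32((q-[360,120])*5+2)],True,(0,0,255))
cv2.imwrite("pics/fit6.png",im)
E
python3 fit.py
```

```text
[0.556  0.1602 0.2469 0.0897] [ 0.2  0.2  0.3  0.3  0.1  0.1  0.2  0.4  0.2  0.3  0.5  0.1  0.2  0.5
  0.2  0.3 -0.3]
```

View pics/fit6.png

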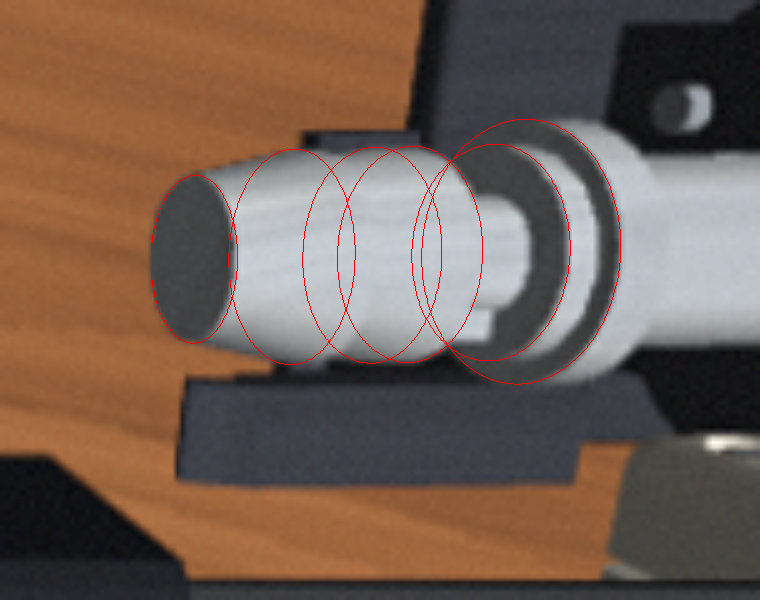

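Run:
```python
import sys
sys.argv=['x']
exec(open("fit.py").read().split("def res")[0])
fx=pickle.load(open("fit.pkl","rb"))
ims=[]
for n,(x0,y0,w,h) in (("scene",(310,100,90,100)),("top",(70,130,110,90))):
    c=robot.read_camera(n);pickle.dump(c,open(n+"6.pkl","wb"));im=cv2.cvtColor(c["img"],cv2.COLOR_RGB2BGR)[y0:y0+h,x0:x0+w];k=380/w;im=cv2.resize(im,None,fx=k,fy=k,interpolation=cv2.INTER_CUBIC)
    for s,r in((-.06,.016),(-.042,.0205),(0,.025)):
        q=np.array([proj(c,a) for a in circ(fx[0],fx[1],fx[3],fx[2],s,r)])
        cv2.polylines(im,[np.int32((q-[x0,y0])*k+k/2)],True,(0,0,255))
    ims.append(cv2.copyMakeBorder(im,0,450-im.shape[0],0,0,cv2.BORDER_CONSTANT))
cv2.imwrite("pics/ov6.png",np.hstack(ims))
```

```text
(no output)
```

View pics/ov6.png

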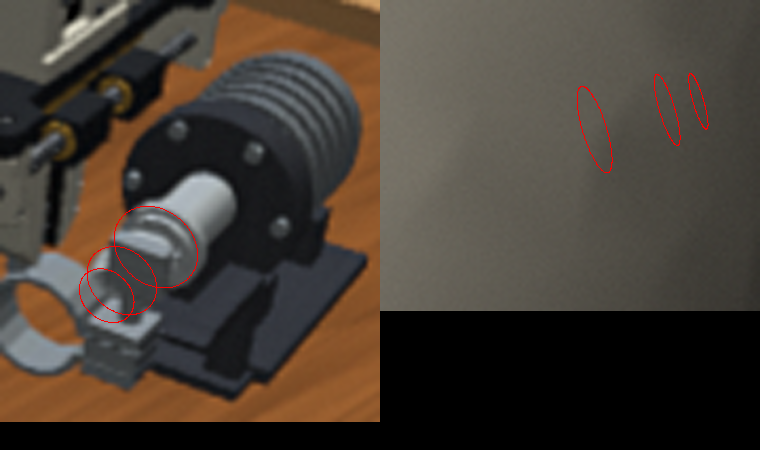

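Run:
```python
exec(open("fit.py").read().split("def res")[0])
fx=pickle.load(open("fit.pkl","rb"))
ims=[]
for n,(x0,y0,w,h) in (("scene",(310,100,90,100)),("top",(80,130,95,70))):
    c=pickle.load(open(n+"6.pkl","rb"));im=cv2.resize(cv2.imread("pics/%s0.png"%n),(512,384),interpolation=cv2.INTER_AREA)[y0:y0+h,x0:x0+w];k=4;im=cv2.resize(im,None,fx=k,fy=k,interpolation=cv2.INTER_CUBIC)
    for s,r in((-.06,.016),(-.042,.0205),(0,.025)):
        q=np.array([proj(c,a) for a in circ(fx[0],fx[1],fx[3],fx[2],s,r)])
        cv2.polylines(im,[np.int32((q-[x0,y0])*k+k/2)],True,(0,0,255))
    ims.append(cv2.copyMakeBorder(im,0,450-im.shape[0],0,0,cv2.BORDER_CONSTANT))
cv2.imwrite("pics/ov7.png",np.hstack(ims))
```

```text
(no output)
```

View pics/ov7.png

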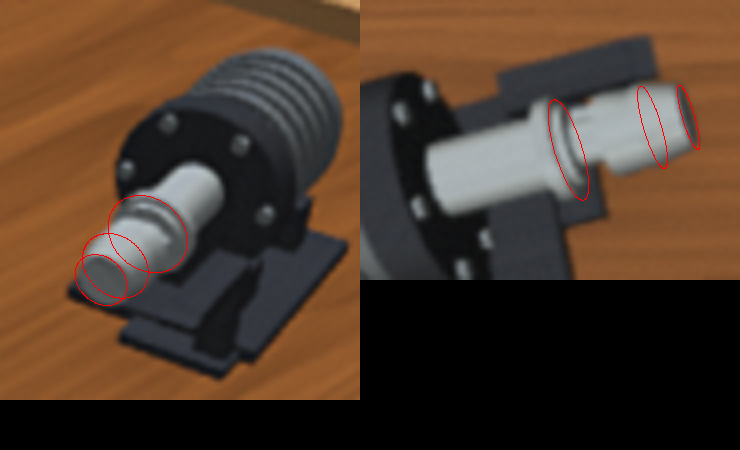

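Run:
```python
from h import *
import pickle
c=pickle.load(open("w6.pkl","rb"));im=cv2.cvtColor(c["img"],cv2.COLOR_RGB2BGR)[185:295,215:295]
cv2.imwrite("pics/w6t.png",cv2.resize(im,None,fx=5.4,fy=5.4,interpolation=cv2.INTER_CUBIC))
```

```text
(no output)
```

View pics/w6t.png

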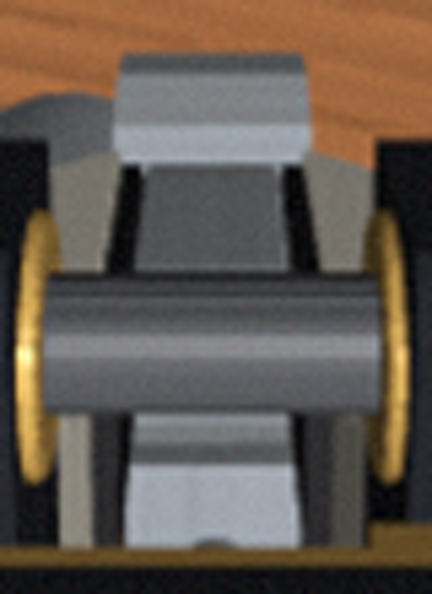

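Run:
```python
exec(open("fit.py").read().split("def res")[0])
from scipy.optimize import brentq
tp=np.array([0.61898449,-0.02650301,0.1942655]);r=R.from_euler("xyz",[-3.13455642,-2.92161392e-03,1.79745555]).as_matrix()
ex,ey,ez=r.T
def toprow(v,dz,xo=0):
    b=tp+ey*v-ez*dz+ex*xo
    pts=[b+s*ex+.0252*(np.cos(a)*ey-np.sin(a)*ez) for s in(-.012,0,.012) for a in th]
    q=np.array([proj(c,p) for p in pts]);i=q[:,1].argmin();return q[i]
for dz in(-.028,-.030,-.032):
    f=lambda v:toprow(v,dz)[1]-194.8
    v=brentq(f,-.01,.04);
    b=tp+ey*v-ez*dz
    A=[proj(c,b+s*ex+.0252*(-np.cos(.2)*ey+np.sin(.2)*ez*0)) for s in(-.012,.012)]
    print(dz,v,np.round(A,1), "tab base",[np.round(proj(c,b+s*ex-.019*ey-.0165*ez),1) for s in(-.012,.012)])
print("obs x edges",215+120/5.4,215+305/5.4,"base",185+163/5.4)
```

```text
-0.028 0.010531583191397942 [[239.4 196.8]
 [273.8 196.8]] tab base [array([238.2, 212.3]), array([275.4, 212.3])]
-0.03 0.011082880245596402 [[239.6 196.8]
 [273.6 196.8]] tab base [array([238.4, 212.1]), array([275.1, 212.1])]
-0.032 0.01163417725202352 [[239.7 196.8]
 [273.4 196.8]] tab base [array([238.6, 211.9]), array([274.9, 211.9])]
obs x edges 237.22222222222223 271.48148148148147 base 215.1851851851852
```

Run:
```python
exec(open("fit.py").read().split("def res")[0])
tp=np.array([0.61898449,-0.02650301,0.1942655]);r=R.from_euler("xyz",[-3.13455642,-2.92161392e-03,1.79745555]).as_matrix()
ex,ey,ez=r.T
print("obs rows",[185+y/5.4 for y in (53,75,122,163)])
print("widths obs 120-305@53, 113-312@122/155")
for v in(.011,.0125,.014):
  b=tp+ey*v+ez*.030
  for RR in(.0252,.026):
    print(v,RR,[(d,np.round(proj(c,b-ex*.0018+RR*(-np.cos(np.radians(d))*ey-np.sin(np.radians(d))*ez))[1],1).item()) for d in range(-10,66,5)])
  print("tabedge z20",proj(c,b-.019*ey-.020*ez)[1])
```

```text
obs rows [194.8148148148148, 198.88888888888889, 207.59259259259258, 215.1851851851852]
widths obs 120-305@53, 113-312@122/155
0.011 0.0252 [(-10, 194.8), (-5, 195.3), (0, 196.0), (5, 197.0), (10, 198.2), (15, 199.8), (20, 201.6), (25, 203.7), (30, 206.0), (35, 208.6), (40, 211.4), (45, 214.3), (50, 217.5), (55, 220.8), (60, 224.2), (65, 227.6)]
0.011 0.026 [(-10, 193.7), (-5, 194.2), (0, 194.9), (5, 195.9), (10, 197.2), (15, 198.8), (20, 200.6), (25, 202.8), (30, 205.2), (35, 207.8), (40, 210.7), (45, 213.8), (50, 217.1), (55, 220.5), (60, 224.0), (65, 227.5)]
tabedge z20 213.72731221869734
0.0125 0.0252 [(-10, 196.9), (-5, 197.3), (0, 198.0), (5, 199.0), (10, 200.3), (15, 201.9), (20, 203.7), (25, 205.8), (30, 208.1), (35, 210.7), (40, 213.5), (45, 216.5), (50, 219.7), (55, 223.0), (60, 226.4), (65, 229.8)]
0.0125 0.026 [(-10, 195.7), (-5, 196.2), (0, 196.9), (5, 198.0), (10, 199.3), (15, 200.9), (20, 202.8), (25, 204.9), (30, 207.3), (35, 210.0), (40, 212.9), (45, 216.0), (50, 219.3), (55, 222.7), (60, 226.2), (65, 229.8)]
tabedge z20 215.94303885259328
0.014 0.0252 [(-10, 198.8), (-5, 199.3), (0, 200.1), (5, 201.1), (10, 202.4), (15, 204.0), (20, 205.8), (25, 207.9), (30, 210.3), (35, 212.9), (40, 215.7), (45, 218.7), (50, 221.9), (55, 225.2), (60, 228.5), (65, 232.0)]
0.014 0.026 [(-10, 197.7), (-5, 198.2), (0, 199.0), (5, 200.0), (10, 201.4), (15, 203.0), (20, 204.9), (25, 207.1), (30, 209.5), (35, 212.2), (40, 215.1), (45, 218.2), (50, 221.5), (55, 224.9), (60, 228.4), (65, 232.0)]
tabedge z20 218.14989469898737
```

Run:
```python
from h import *
plan([.5715,.0506,.121],1.818,5,10)
```

```text
[[10, 17.1, -5.8, 14.8, -0.001, -0.001, -0.004], [10, 17.1, -5.7, 14.8, -0.001, -0.001, -0.004], [10, 17.2, -5.7, 14.8, -0.001, -0.001, -0.004], [10, 17.2, -5.6, 14.7, -0.001, -0.001, -0.004], [10, 17.2, -5.6, 14.7, -0.001, -0.001, -0.004]]
```

move_arm --pt "10 17.1 -5.7 14.8 -0.001 -0.001 -0.004" --pt "10 17.1 -5.7 14.8 -0.001 -0.001 -0.004" --pt "10 17.2 -5.7 14.8 -0.001 -0.001 -0.004" --pt "10 17.2 -5.6 14.7 -0.001 -0.001 -0.004" --pt "10 17.2 -5.6 12 -0.001 -0.001 -0.004" --pt "10 0 0 0 0 0 0" --pt "10 0 0 0 0 0 0"

```text
time: 10.7
tool_pos: [0.5705, 0.0529, 0.1243]
tool_rot: [3.138, 0.004, 1.819]
contact_force: [0.1, -0.7, -2.0]
opening: 0.0154
```

Run:
```python
from h import *
import pickle
c=shot("scene","s7.png",1.5); pickle.dump(c,open("s7.pkl","wb"))
st(); plan([.5715,.0506,.121],1.818,1,10)
im=cv2.cvtColor(c["img"],cv2.COLOR_RGB2BGR)[105:205,275:400]
cv2.imwrite("pics/s7z.png",cv2.resize(im,None,fx=6,fy=6,interpolation=cv2.INTER_CUBIC))
```

```text
time 10.75
qpos [-0.0395  0.5233  1.5356 -0.0036  1.0782 -1.857 ]
qvel [-0.0057  0.0039 -0.0025  0.0023 -0.0019  0.002 ]
joint_efforts [ 8.84000e-02 -5.09287e+01 -2.26976e+01 -7.50000e-02 -7.23000e-02
 -1.30000e-03]
tool_pos [0.5704 0.0529 0.1242]
tool_rot [3.1381 0.0043 1.8192]
contact_force [-0.6908  0.8998 -1.2716]
torque [ 0.0817 -0.0738  0.0389]
opening 0.0153
[[10, -2.5, 0.5, 3.2, 0.003, 0.004, 0.001]]
```

View pics/s7z.png

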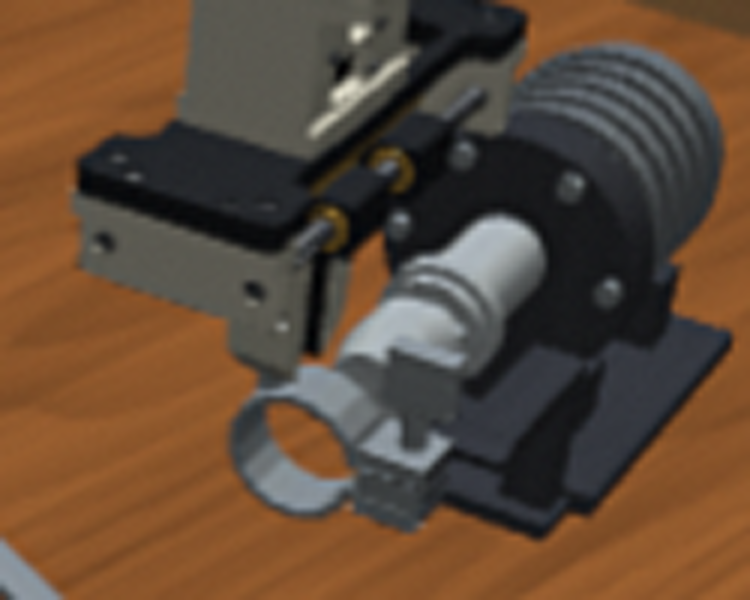

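```bash
cat > ov.py <<'E'
exec(open("fit.py").read().split("def res")[0])
fx=pickle.load(open("fit.pkl","rb"))
def overlay(c,tp,rot,box,k,fn,v=.0118,dz=.030,off=(0,0)):
    r=R.from_euler("xyz",rot).as_matrix();ex,ey,ez=r.T
    b=tp+ey*v+ez*dz
    x0,y0,w,h=box;im=cv2.cvtColor(c["img"],cv2.COLOR_RGB2BGR)[y0:y0+h,x0:x0+w];im=cv2.resize(im,None,fx=k,fy=k,interpolation=cv2.INTER_CUBIC)
    def dr(P,col):
        q=np.array([proj(c,a) for a in P])+off
        cv2.polylines(im,[np.int32((q-[x0,y0]+.5)*k)],True,col)
    for s,R_ in((-.06,.016),(-.042,.0205),(0,.025)): dr(circ(fx[0],fx[1],fx[3],fx[2],s,R_),(0,0,255))
    for s in(-.012,.012):
        for R_ in(.0252,.0217): dr([b+s*ex+R_*(np.cos(a)*ey+np.sin(a)*ez) for a in th],(0,255,0) if s<0 else (255,255,0))
    H=lambda x,y,z:b+x*ey+y*ex-z*ez
    dr([H(.025,-.012,.014),H(.05,-.012,.014),H(.05,.012,.014),H(.025,.012,.014)],(255,0,255))
    dr([H(.027,-.005,.054),H(.053,-.005,.054),H(.053,.005,.054),H(.027,.005,.054)],(255,0,255))
    cv2.imwrite(fn,im)
E
python3 - <<'E'
from ov import *
c=pickle.load(open("s7.pkl","rb"))
overlay(c,np.array([.5704,.0529,.1242]),[3.1381,.0043,1.8192],(275,105,125,100),6,"pics/ov8.png")
E
```

```text
(no output)
```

View pics/ov8.png

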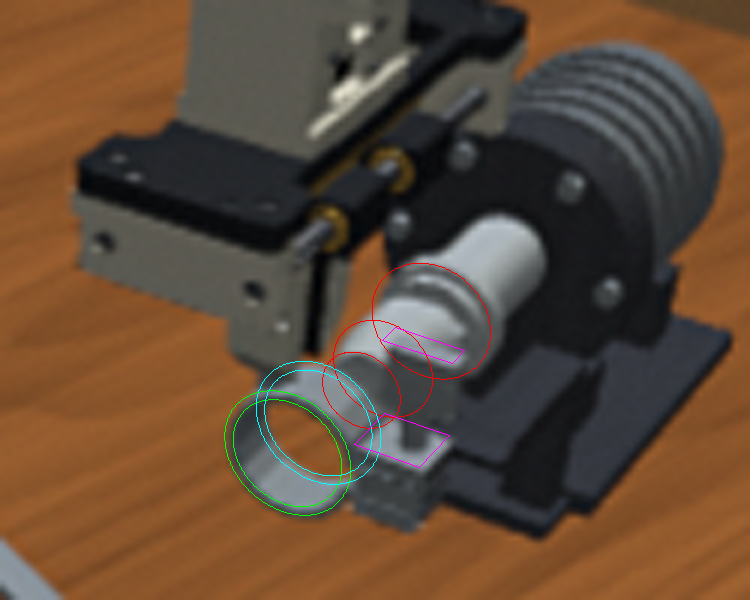

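move_arm --pt "10 5 0.5 4 0.003 0.004 0.001" --pt "10 10 0 0 0 0 0" --pt "10 10 0 0 0 0 0" --pt "10 5 0 0 0 0 0" --pt "10 0 0 0 0 0 0" --pt "10 0 0 0 0 0 0"

```text
time: 11.5
tool_pos: [0.5643, 0.0835, 0.1209]
tool_rot: [3.139, 0.001, 1.817]
contact_force: [0.0, -0.1, -1.6]
opening: 0.0153
```

```bash
cat >> h.py <<'E'
def rel(v=.0118,dz=.030,seat=(.556,.1602,.0897),yaw=.247):
    o=robot.observe();r=R.from_euler("xyz",o["tool_rot"]).as_matrix()
    b=np.array(o["tool_pos"])+r[:,1]*v+r[:,2]*dz
    M=R.from_euler("z",yaw).as_matrix().T
    f=M@o["contact_force"];t=M@o["torque"]
    print("t",round(o["time"],2),"band rel mm",np.round(M@(b-seat)*1000,1),"F",np.round(f,1),"T",np.round(t,3),"dyaw",round(toyaw()-np.pi/2-yaw,4),"rp",np.round(o["tool_rot"][:2],4),"op",round(o["opening"],4))
E
python3 - <<'E'
from ov import *
rel()
c=shot("scene","s9.png",1.5);pickle.dump(c,open("s9.pkl","wb"))
o=robot.observe();overlay(c,np.array(o["tool_pos"]),o["tool_rot"],(285,105,115,95),6,"pics/ov9.png",off=(.8,.9))
E
```

```text
t 11.5 band rel mm [  1.1 -76.5   1.3] F [ 0.  -0.1 -1.6] T [ 0.112 -0.102  0.031] dyaw -0.0005 rp [3.1392e+00 7.0000e-04] op 0.0153
```

View pics/ov9.png

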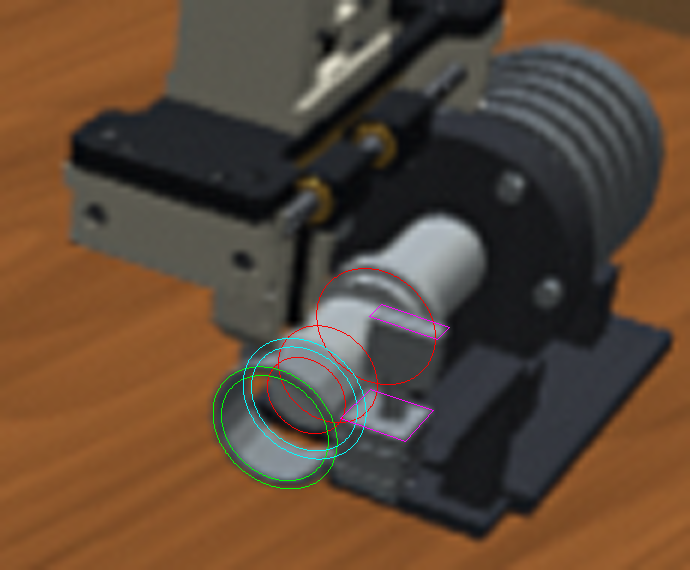

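move_arm --pt "10 3 -1 0.8 0.002 0 0" --pt "10 4 0 0 0 0 0" --pt "10 4 0 0 0 0 0" --pt "10 0 0 0 0 0 0"

```text
time: 12.05
tool_pos: [0.5604, 0.0942, 0.1201]
tool_rot: [3.141, 0.001, 1.816]
contact_force: [-0.2, -0.4, -1.6]
opening: 0.0155
```

```bash
python3 -c "
from h import *
rel()"
```

```text
t 12.05 band rel mm [ -0.  -65.1   0.4] F [-0.3 -0.3 -1.6] T [ 0.079 -0.067 -0.006] dyaw -0.0014 rp [3.1413e+00 6.0000e-04] op 0.0155
```

move_arm --pt "10 3 0 0 0 0 0" --pt "10 3 0 0 0 0 0" --pt "10 2 0 0 0 0 0" --pt "10 0 0 0 0 0 0"

```text
time: 12.55
tool_pos: [0.5584, 0.1025, 0.1201]
tool_rot: [3.141, 0.001, 1.817]
contact_force: [-0.3, 0.1, -2.4]
opening: 0.0158
```

```bash
python3 -c "
from h import *
rel()"
```

```text
t 12.55 band rel mm [  0.  -56.5   0.4] F [-0.3  0.2 -2.4] T [ 0.105 -0.041 -0.028] dyaw -0.0013 rp [3.1413e+00 7.0000e-04] op 0.0158
```

move_arm --pt "10 1.5 0 0 0 0 0" --pt "10 1.5 0 0 0 0 0" --pt "10 1.5 0 0 0 0 0" --pt "10 0 0 0 0 0 0"

```text
time: 13.05
tool_pos: [0.5572, 0.1071, 0.1201]
tool_rot: [3.141, 0.001, 1.816]
contact_force: [0.6, -0.6, -1.7]
opening: 0.0155
```

```bash
python3 -c "
from h import *
rel()"
```

```text
t 13.05 band rel mm [  0.  -51.8   0.4] F [ 0.4 -0.7 -1.7] T [ 0.077 -0.104 -0.026] dyaw -0.0014 rp [3.1413e+00 7.0000e-04] op 0.0155
```

move_arm --pt "10 2 0 0 0 0 0" --pt "10 2 0 0 0 0 0" --pt "10 2 0 0 0 0 0" --pt "10 0 0 0 0 0 0"

```text
time: 13.55
tool_pos: [0.5557, 0.1134, 0.1201]
tool_rot: [3.141, 0.001, 1.816]
contact_force: [-0.4, -0.1, -1.8]
opening: 0.0155
```

```bash
python3 -c "
from h import *
rel()"
```

```text
t 13.55 band rel mm [  0.  -45.4   0.4] F [-0.4 -0.  -1.8] T [ 0.058 -0.106 -0.019] dyaw -0.0014 rp [3.1413e+00 7.0000e-04] op 0.0155
```

move_arm --pt "10 2.5 0 0 0 0 0" --pt "10 2.5 0 0 0 0 0" --pt "10 2.5 0 0 0 0 0" --pt "10 2.5 0 0 0 0 0" --pt "10 0 0 0 0 0 0"

```text
time: 14.18
tool_pos: [0.553, 0.1238, 0.1201]
tool_rot: [3.141, 0.001, 1.816]
contact_force: [0.6, -0.2, -2.1]
opening: 0.0153
```

```bash
python3 -c "
from h import *
rel()"
```

```text
t 14.18 band rel mm [  0.  -34.6   0.4] F [ 0.5 -0.3 -2.1] T [ 0.14  -0.121 -0.02 ] dyaw -0.0013 rp [3.1413e+00 6.0000e-04] op 0.0153
```

move_arm --pt "10 2.5 0 0 0 0 0" --pt "10 2.5 0 0 0 0 0" --pt "10 2.5 0 0 0 0 0" --pt "10 2.5 0 0 0 0 0" --pt "10 0 0 0 0 0 0"

```text
time: 14.8
tool_pos: [0.5504, 0.1342, 0.1201]
tool_rot: [3.141, 0.001, 1.816]
contact_force: [0.3, 0.2, -1.9]
opening: 0.0154
```

```bash
python3 -c "
from ov import *
rel()
c=shot('scene','s10.png');pickle.dump(c,open('s10.pkl','wb'))
o=robot.observe();overlay(c,np.array(o['tool_pos']),o['tool_rot'],(300,100,100,95),7,'pics/ov10.png',off=(.8,.9))
"
```

```text
t 14.8 band rel mm [  0.1 -23.9   0.4] F [ 0.4  0.1 -1.9] T [ 0.102 -0.033 -0.064] dyaw -0.0013 rp [3.1413e+00 6.0000e-04] op 0.0154
```

View pics/ov10.png

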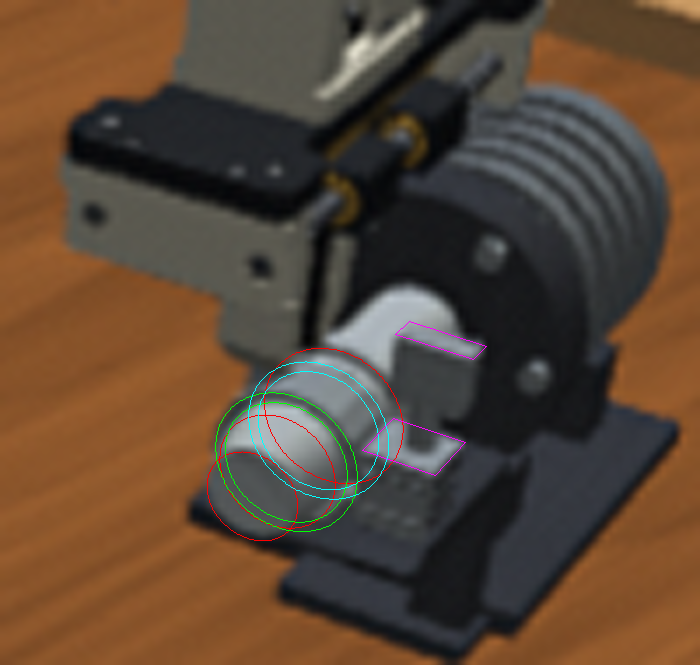

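move_arm --pt "10 2 0 0 0 0 0" --pt "10 2 0 0 0 0 0" --pt "10 2 0 0 0 0 0" --pt "10 1.5 0 0 0 0 0" --pt "10 0 0 0 0 0 0"

```text
time: 15.48
tool_pos: [0.5486, 0.1418, 0.1201]
tool_rot: [3.141, 0.001, 1.816]
contact_force: [-0.1, -0.2, -1.9]
opening: 0.0155
```

```bash
python3 -c "
from h import *
rel()"
```

```text
t 15.47 band rel mm [  0.1 -16.1   0.4] F [-0.1 -0.2 -1.9] T [ 0.108 -0.095 -0.036] dyaw -0.0016 rp [3.1412e+00 7.0000e-04] op 0.0155
```

move_arm --pt "10 1 0 0 0 0 0" --pt "10 1 0 0 0 0 0" --pt "10 1 0 0 0 0 0"

```text
time: 15.85
tool_pos: [0.5478, 0.1448, 0.12]
tool_rot: [3.141, 0.001, 1.816]
contact_force: [-0.4, -0.5, -2.6]
opening: 0.0153
```

```bash
python3 -c "
from h import *
rel()"
```

```text
t 15.85 band rel mm [  0.1 -13.    0.3] F [-0.6 -0.4 -2.6] T [ 0.06  -0.095 -0.037] dyaw -0.0017 rp [3.1412e+00 7.0000e-04] op 0.0153
```

move_arm --pt "10 0.8 0 0 0 0 0" --pt "10 0.8 0 0 0 0 0"

```text
time: 16.1
tool_pos: [0.5474, 0.1463, 0.1201]
tool_rot: [3.141, 0.001, 1.816]
contact_force: [-0.2, -1.2, -1.4]
opening: 0.0153
```

```bash
python3 -c "
from h import *
rel()"
```

```text
t 16.1 band rel mm [  0.1 -11.4   0.4] F [-0.5 -1.1 -1.4] T [-0.293 -0.024 -0.087] dyaw -0.0017 rp [3.1413e+00 1.0000e-03] op 0.0153
```

move_arm --pt "10 0.7 0 0 0 0 0" --pt "10 0.7 0 0 0 0 0"

```text
time: 16.35
tool_pos: [0.5473, 0.1466, 0.1201]
tool_rot: [3.141, 0.003, 1.816]
contact_force: [1.0, -5.3, -1.4]
opening: 0.0153
```

```bash
python3 -c "
from h import *
rel()"
```

```text
t 16.35 band rel mm [  0.  -11.2   0.4] F [-0.3 -5.4 -1.4] T [-0.797  0.004 -0.08 ] dyaw -0.0018 rp [3.1415e+00 3.1000e-03] op 0.0153
```

move_arm --pt "10 1.0 0 0 0 0 0" --pt "10 1.0 0 0 0 0 0" --pt "10 0 0 0 0 0 0" --pt "10 0 0 0 0 0 0"

```text
time: 16.85
tool_pos: [0.5474, 0.1465, 0.1201]
tool_rot: [3.142, 0.006, 1.815]
contact_force: [-0.3, -2.2, -2.1]
opening: 0.0154
```

```bash
python3 -c "
from ov import *
rel()
c=shot('scene','s11.png');pickle.dump(c,open('s11.pkl','wb'))
o=robot.observe();overlay(c,np.array(o['tool_pos']),o['tool_rot'],(300,100,100,95),7,'pics/ov11.png',off=(.8,.9))
"
```

```text
t 16.85 band rel mm [  0.1 -11.4   0.4] F [-0.8 -2.  -2.1] T [-0.375 -0.025 -0.08 ] dyaw -0.0026 rp [3.1415 0.0061] op 0.0154
```

View pics/ov11.png

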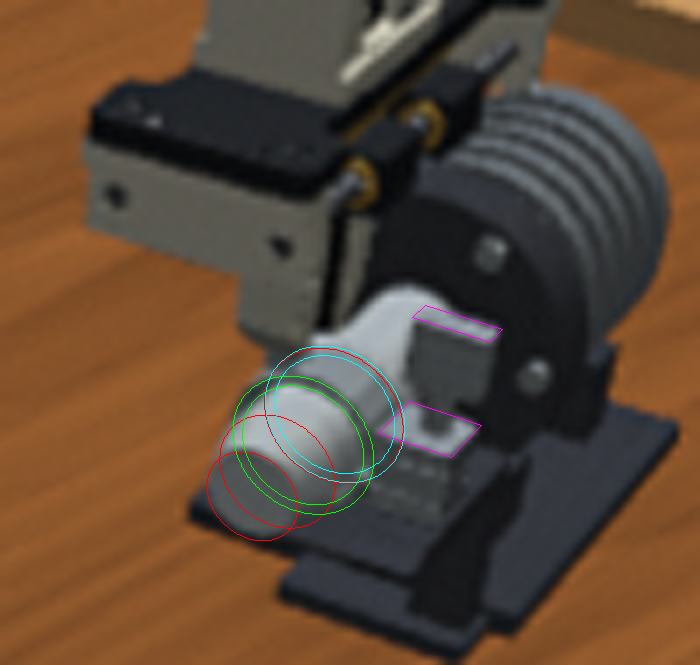

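move_arm --pt "18 0 0 0 0 0 0" --pt "24 0 0 0 0 0 0" --pt "40 0 0 0 0 0 0" --pt "40 0 0 0 0 0 0" --pt "40 0 0 0 0 0 0"

```text
time: 17.52
tool_pos: [0.5479, 0.1482, 0.1211]
tool_rot: [3.139, 0.004, 1.816]
contact_force: [0.3, -0.6, -0.1]
opening: 0.0397
```

```bash
python3 -c "
from h import *
rel();print(robot.observe()['qpos'])"
```

```text
t 17.52 band rel mm [ 1.1 -9.8  1.5] F [ 0.1 -0.7 -0.1] T [ 0.084 -0.147  0.07 ] dyaw -0.0019 rp [3.1387 0.0041] op 0.0397
[ 0.13132718  0.51884837  1.55347631 -0.00432015  1.06592711 -1.68253321]
```

move_arm --pt "40 -1 -1 -15 0 0 0" --pt "40 0 0 -20 0 0 0" --pt "40 0 0 -20 0.002 0.003 0" --pt "40 0 0 0 0 0 0" --pt "40 0 0 0 0 0 0"

```text
time: 18.15
tool_pos: [0.5471, 0.1469, 0.1805]
tool_rot: [3.139, 0.001, 1.816]
contact_force: [0.4, -0.7, -0.1]
opening: 0.0398
```

```bash
python3 -c "
from ov import *
rel()
c=shot('wrist','w12.png');pickle.dump(c,open('w12.pkl','wb'))
im=cv2.cvtColor(c['img'],cv2.COLOR_RGB2BGR)[190:300,200:310]
cv2.imwrite('pics/w12z.png',cv2.resize(im,None,fx=5.4,fy=5.4,interpolation=cv2.INTER_CUBIC))
c=shot('scene','s12.png');pickle.dump(c,open('s12.pkl','wb'))
im=cv2.cvtColor(c['img'],cv2.COLOR_RGB2BGR)[100:195,300:400]
cv2.imwrite('pics/s12z.png',cv2.resize(im,None,fx=6,fy=6,interpolation=cv2.INTER_CUBIC))
"
```

```text
t 18.15 band rel mm [ -0.  -10.7  60.8] F [ 0.3 -0.8 -0.1] T [ 0.072 -0.189 -0.036] dyaw -0.002 rp [3.1389e+00 1.4000e-03] op 0.0398
```

View pics/s12z.png

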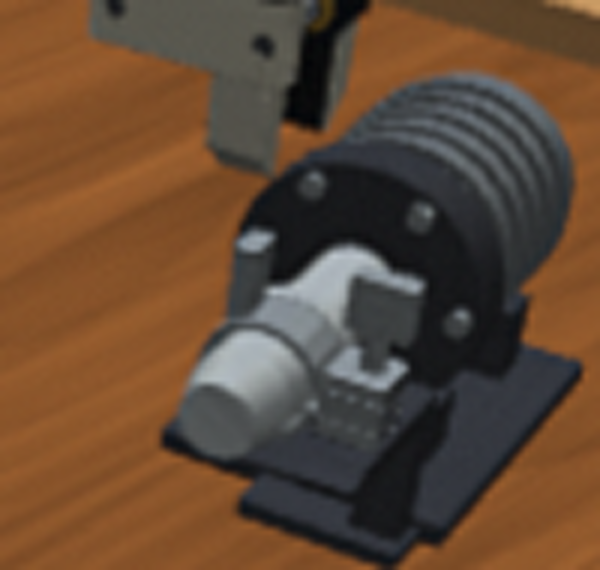

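View pics/w12.png

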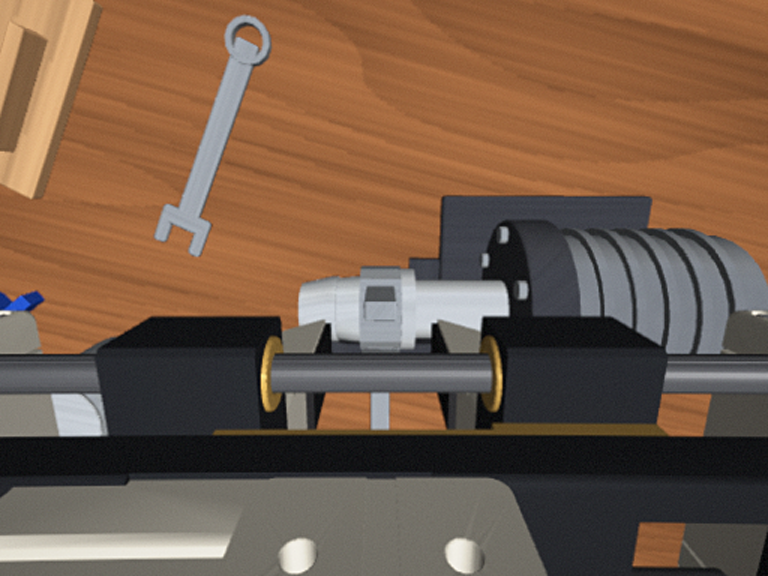

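move_arm --pt "40 -0.7 20 0 0.002 0 0.002" --pt "40 0 20 0 0 0 0" --pt "40 0 12 0 0 0 0" --pt "40 0 0 0 0 0 0" --pt "40 0 0 0 0 0 0"

```text
time: 18.88
tool_pos: [0.5967, 0.1588, 0.1762]
tool_rot: [-3.134, 0.001, 1.814]
contact_force: [0.3, -0.3, -0.8]
opening: 0.0401
```

```bash
python3 -c "
from ov import *
rel()
o=robot.observe();print(o['tool_pos'],o['qpos'])
c=shot('wrist','w13.png');pickle.dump(c,open('w13.pkl','wb'))
im=cv2.cvtColor(c['img'],cv2.COLOR_RGB2BGR)[140:250,190:320]
cv2.imwrite('pics/w13z.png',cv2.resize(im,None,fx=5.4,fy=5.4,interpolation=cv2.INTER_CUBIC))
"
```

```text
t 18.88 band rel mm [ 50.7 -11.3  56.5] F [ 0.2 -0.4 -0.8] T [ 0.079 -0.158 -0.006] dyaw -0.004 rp [-3.1343e+00  6.0000e-04] op 0.0401
[0.59673032 0.15883094 0.17623767] [ 1.36790074e-01  5.55828090e-01  1.32066706e+00 -1.39860232e-03
  1.27228421e+00 -1.67657806e+00]
```

View pics/w13z.png

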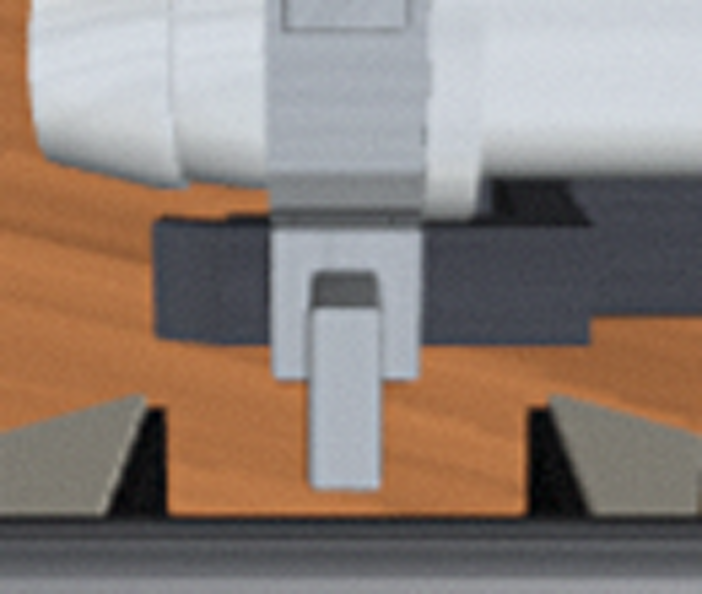

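Run:
```python
from ov import *
c=pickle.load(open("w13.pkl","rb"))
tp=np.array([0.59673032,0.15883094,0.17623767]);r=R.from_euler("xyz",[-3.1343,.0006,1.814]).as_matrix()
K=lambda p:np.round((proj(c,p)-[190,140]+.5)*5.4-.0,0)
for x in(-.0395,-.020,.020,.0395):
  for y in(-.0095,.0095):
    for z in (0,-.01): print(x,y,z,K(tp+r@[x,y,z]))
for z in(.142,.144):
  q=atz(c,190+345.5/5.4-.5,140+397.5/5.4-.5,z);print(z,q,r.T@(q-tp))
  a=[atz(c,190+345.5/5.4-.5,140+y/5.4-.5,z) for y in(305,490)];print(np.linalg.norm(a[0]-a[1]))
```

```text
-0.0395 -0.0095 0 [ 11. 418.]
-0.0395 -0.0095 -0.01 [-10. 450.]
-0.0395 0.0095 0 [ 20. 574.]
-0.0395 0.0095 -0.01 [  0. 615.]
-0.02 -0.0095 0 [185. 417.]
-0.02 -0.0095 -0.01 [175. 450.]
-0.02 0.0095 0 [189. 574.]
-0.02 0.0095 -0.01 [180. 615.]
0.02 -0.0095 0 [542. 418.]
0.02 -0.0095 -0.01 [554. 450.]
0.02 0.0095 0 [537. 574.]
0.02 0.0095 -0.01 [549. 615.]
0.0395 -0.0095 0 [717. 418.]
0.0395 -0.0095 -0.01 [740. 450.]
0.0395 0.0095 0 [707. 574.]
0.0395 0.0095 -0.01 [729. 615.]
0.142 [0.5970485  0.15667481 0.142     ] [-2.14875671e-03  3.92880545e-05  3.42395894e-02]
0.02637814567088448
0.144 [0.59638804 0.15651869 0.144     ] [-0.00214243 -0.00065389  0.03224459]
0.026106538737163145
```

View pics/w13.png

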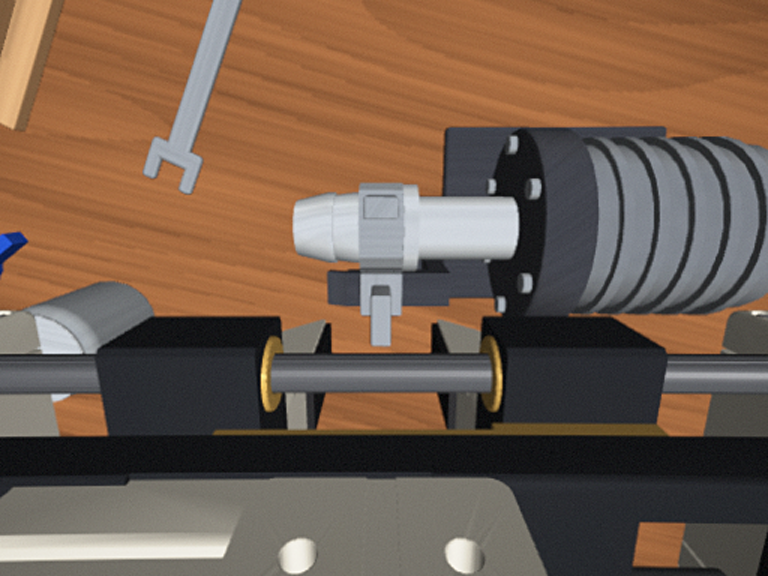

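move_arm --pt "40 0 0.7 18 -0.007 0 -0.003" --pt "40 0 0 18 0 0 0" --pt "40 0 0 14 0 0 0" --pt "40 0 0 0 0 0 0" --pt "40 0 0 0 0 0 0"

```text
time: 19.55
tool_pos: [0.5962, 0.1587, 0.1262]
tool_rot: [3.14, 0.001, 1.817]
contact_force: [0.5, 0.2, 0.4]
opening: 0.04
```

```bash
python3 -c "
from ov import *
rel()
o=robot.observe();print(o['tool_pos'],o['tool_rot'])
c=shot('wrist','w14.png');pickle.dump(c,open('w14.pkl','wb'))
im=cv2.cvtColor(c['img'],cv2.COLOR_RGB2BGR)[140:300,170:340]
cv2.imwrite('pics/w14z.png',cv2.resize(im,None,fx=3.7,fy=3.7,interpolation=cv2.INTER_CUBIC))
c=shot('scene','s14.png')
im=cv2.cvtColor(c['img'],cv2.COLOR_RGB2BGR)[90:195,300:400]
cv2.imwrite('pics/s14z.png',cv2.resize(im,None,fx=5,fy=5,interpolation=cv2.INTER_CUBIC))
"
```

```text
t 19.55 band rel mm [ 50.5 -11.3   6.5] F [0.6 0.  0.4] T [ 0.073 -0.184 -0.017] dyaw -0.001 rp [3.1404e+00 8.0000e-04] op 0.04
[0.59623393 0.15867654 0.12618831] [3.14043014e+00 7.78038917e-04 1.81682875e+00]
```

View pics/w14z.png

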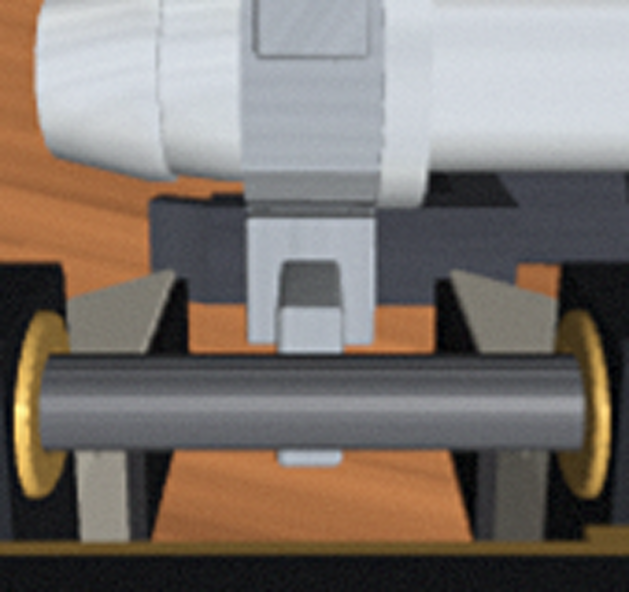

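View pics/s14z.png

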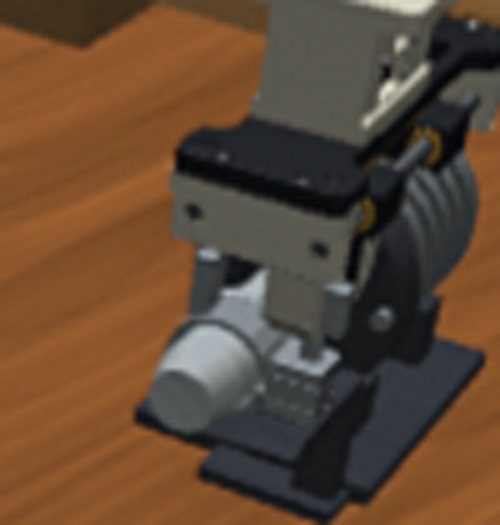

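Run:
```python
from ov import *
c=pickle.load(open("w14.pkl","rb"))
tp=np.array([0.59623393,0.15867654,0.12618831]);r=R.from_euler("xyz",[3.14043,.00078,1.81683]).as_matrix()
for z in(.143,.144):
  for y in (305,385,465):
    q=atz(c,170+311/3.7-.5,140+y/3.7-.5,z);print(z,y,np.round(1000*(r.T@(q-tp)),2))
K=lambda p:np.round((proj(c,p)-[170,140]+.5)*3.7,0)
for x in(-.02,.02):
  for y in(-.0095,): print(K(tp+r@[x,y,0]),K(tp+r@[x,y,-.015]),K(tp+r@[x,y,-.035]))
```

```text
0.143 305 [ -1.91 -12.65 -16.82]
0.143 385 [ -1.92   0.09 -16.81]
0.143 465 [ -1.92  13.35 -16.79]
0.144 305 [ -1.91 -13.04 -17.83]
0.144 385 [ -1.92  -0.38 -17.81]
0.144 465 [ -1.92  12.78 -17.8 ]
[201. 286.] [190. 320.] [172. 378.]
[445. 286.] [458. 321.] [479. 378.]
```

move_arm --pt "40 0 0.8 1.5 0.001 0 0" --pt "24 0 0 0 0 0 0" --pt "5 0 0 0 0 0 0" --pt "5 0 0 0 0 0 0" --pt "5 0 0 0 0 0 0" --newtons 12

```text
time: 20.27
tool_pos: [0.5977, 0.159, 0.1258]
tool_rot: [3.139, 0.001, 1.817]
contact_force: [0.6, -0.3, -0.6]
opening: 0.01
```

```bash
python3 -c "
from h import *
rel()
rel()"
```

```text
t 20.27 band rel mm [ 52.  -11.4   6.1] F [ 0.5 -0.4 -0.6] T [ 0.021 -0.19   0.039] dyaw -0.0009 rp [3.1393e+00 1.0000e-03] op 0.01
t 20.27 band rel mm [ 52.  -11.4   6.1] F [ 0.5 -0.4 -0.6] T [ 0.021 -0.19   0.039] dyaw -0.0009 rp [3.1393e+00 1.0000e-03] op 0.01
```

move_arm --pt "5 0 0 0 0 0 0" --pt "5 0 0 0 0 0 0" --newtons 40

```text
time: 20.52
tool_pos: [0.5977, 0.159, 0.1258]
tool_rot: [3.139, 0.001, 1.817]
contact_force: [-0.1, -0.4, -0.3]
opening: 0.0099
```

```bash
python3 -c "
from h import *
rel()"
```

```text
t 20.52 band rel mm [ 52.  -11.4   6.1] F [-0.2 -0.4 -0.3] T [ 0.086 -0.204  0.067] dyaw -0.0009 rp [3.1393e+00 1.0000e-03] op 0.0099
```

move_arm --pt "5 0 0 0 0 0 0.08" --pt "5 0 0 0 0 0 0.08"

```text
time: 20.78
tool_pos: [0.5977, 0.1589, 0.1258]
tool_rot: [3.139, 0.001, 1.653]
contact_force: [-0.5, -0.6, 0.9]
opening: 0.0097
```

```bash
python3 -c "
from h import *
rel()"
```

```text
t 20.77 band rel mm [ 51.8 -13.4   6.1] F [-0.6 -0.4  0.9] T [ 0.101 -0.195  0.097] dyaw -0.1651 rp [3.1392e+00 7.0000e-04] op 0.0097
```

move_arm --pt "5 0 0 0 0 0 0.08" --pt "5 0 0 0 0 0 0.08" --pt "5 0 0 0 0 0 0.08"

```text
time: 21.15
tool_pos: [0.5977, 0.159, 0.1258]
tool_rot: [3.139, 0.0, 1.405]
contact_force: [0.9, -0.7, 0.9]
opening: 0.0092
```

```bash
python3 -c "
from h import *
rel()"
```

```text
t 21.15 band rel mm [ 51.  -16.1   6.1] F [ 0.7 -0.9  0.9] T [ 0.079 -0.245  0.046] dyaw -0.4128 rp [3.139e+00 2.000e-04] op 0.0092
```

move_arm --pt "5 0 0 0 0 0 0.09" --pt "5 0 0 0 0 0 0.09" --pt "5 0 0 0 0 0 0.09"

```text
time: 21.52
tool_pos: [0.5978, 0.159, 0.1258]
tool_rot: [3.139, -0.001, 1.126]
contact_force: [-0.0, 0.5, 0.4]
opening: 0.0096
```

```bash
python3 -c "
from h import *
rel()"
```

```text
t 21.52 band rel mm [ 49.4 -18.9   6.1] F [0.1 0.5 0.4] T [ 0.047 -0.244  0.072] dyaw -0.6914 rp [ 3.1389e+00 -6.0000e-04] op 0.0096
```

move_arm --pt "5 0 0 0 0 0 0.09" --pt "5 0 0 0 0 0 0.09" --pt "5 0 0 0 0 0 0.09"

```text
time: 21.9
tool_pos: [0.5979, 0.1591, 0.1258]
tool_rot: [3.139, -0.002, 0.848]
contact_force: [0.2, 0.4, 0.5]
opening: 0.0102
```

```bash
python3 -c "
from h import *
rel()"
```

```text
t 21.9 band rel mm [ 47.1 -21.1   6.1] F [0.3 0.3 0.5] T [ 0.044 -0.291  0.028] dyaw -0.9701 rp [ 3.1389e+00 -1.5000e-03] op 0.0102
```

move_arm --pt "5 0 0 0 0 0 0.09" --pt "5 0 0 0 0 0 0.09" --pt "5 0 0 0 0 0 0.07"

```text
time: 22.28
tool_pos: [0.598, 0.1592, 0.1258]
tool_rot: [3.139, -0.002, 0.589]
contact_force: [-0.2, -0.5, -0.1]
opening: 0.0097
```

```bash
python3 -c "
from h import *
rel()"
```

```text
t 22.27 band rel mm [ 44.5 -22.4   6.1] F [-0.3 -0.4 -0.1] T [-0.029 -0.139  0.09 ] dyaw -1.2284 rp [ 3.1392e+00 -2.4000e-03] op 0.0097
```

move_arm --pt "5 0 0 0 0 0 0.08" --pt "5 0 0 0 0 0 0.08"

```text
time: 22.52
tool_pos: [0.5981, 0.1592, 0.1258]
tool_rot: [3.14, -0.003, 0.424]
contact_force: [-0.9, 0.2, -0.7]
opening: 0.0097
```

```bash
python3 -c "
from ov import *
rel()
c=shot('wrist','w15.png')
c=shot('scene','s15.png')
im=cv2.cvtColor(c['img'],cv2.COLOR_RGB2BGR)[90:195,300:400]
cv2.imwrite('pics/s15z.png',cv2.resize(im,None,fx=5,fy=5,interpolation=cv2.INTER_CUBIC))
rel()"
```

```text
t 22.52 band rel mm [ 42.8 -22.9   6.1] F [-0.8  0.4 -0.7] T [-0.009 -0.167  0.065] dyaw -1.3935 rp [ 3.1395e+00 -3.1000e-03] op 0.0097
t 22.62 band rel mm [ 42.9 -22.8   6.1] F [0.2 0.6 0.4] T [ 0.133 -0.208 -0.039] dyaw -1.3916 rp [ 3.1397 -0.0032] op 0.0094
```

View pics/w15.png

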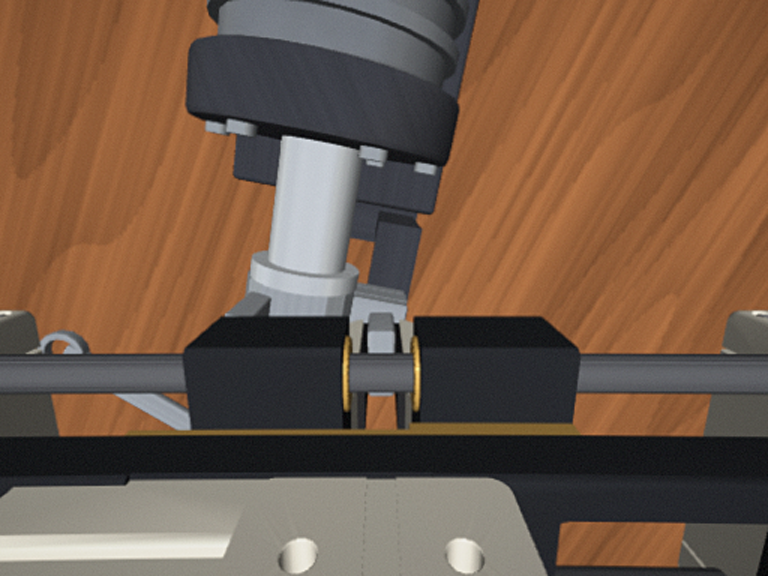

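View pics/s15z.png

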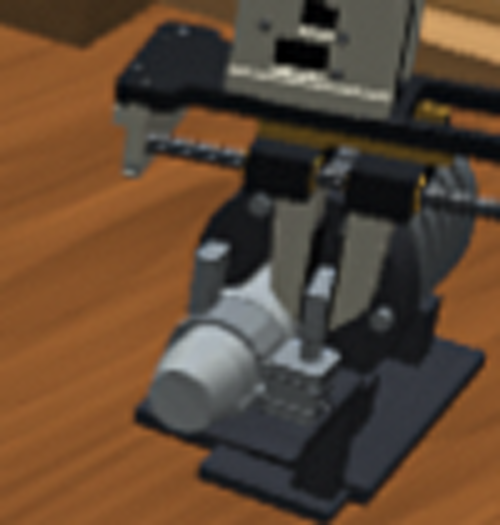

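move_arm --pt "5 0 0 0 0 0 0.08" --pt "5 0 0 0 0 0 0.08" --pt "5 0 0 0 0 0 0.08"

```text
time: 23.0
tool_pos: [0.5983, 0.1592, 0.1258]
tool_rot: [3.14, -0.004, 0.186]
contact_force: [0.2, -0.2, 0.6]
opening: 0.0097
```

```bash
python3 -c "
from h import *
rel()"
```

```text
t 23.0 band rel mm [ 40.2 -23.1   6.1] F [ 0.1 -0.2  0.6] T [-0.011 -0.182  0.053] dyaw -1.6322 rp [ 3.1401 -0.0038] op 0.0097
```

move_arm --pt "5 0 0 0 0 0 0.08" --pt "5 0 0 0 0 0 0.08" --pt "5 0 0 0 0 0 0.08"

```text
time: 23.38
tool_pos: [0.599, 0.1592, 0.1258]
tool_rot: [3.141, -0.006, -0.056]
contact_force: [0.4, -0.4, -0.2]
opening: 0.0099
```

```bash
python3 -c "
from h import *
rel()"
```

```text
t 23.38 band rel mm [ 38.1 -22.8   6.1] F [ 0.3 -0.5 -0.2] T [-0.03  -0.335  0.046] dyaw -1.8737 rp [ 3.1412 -0.0058] op 0.0099
```

move_arm --pt "5 0 0 0 0 0 0.06" --pt "5 0 0 0 0 0 0.06"

```text
time: 23.62
tool_pos: [0.5995, 0.1593, 0.1259]
tool_rot: [-3.141, -0.007, -0.176]
contact_force: [0.7, -0.3, -0.7]
opening: 0.0094
```

```bash
python3 -c "
from h import *
rel()"
```

```text
t 23.62 band rel mm [ 37.3 -22.4   6.2] F [ 0.6 -0.4 -0.7] T [-0.051 -0.24   0.116] dyaw -1.9936 rp [-3.1409 -0.0069] op 0.0094
```

move_arm --pt "5 0 0 0 0 0 0.05" --pt "5 0 0 0 0 0 0.05"

```text
time: 23.88
tool_pos: [0.5997, 0.1593, 0.126]
tool_rot: [-3.14, -0.007, -0.275]
contact_force: [-0.1, 0.8, 0.3]
opening: 0.0095
```

```bash
python3 -c "
from h import *
rel()"
```

```text
t 23.88 band rel mm [ 36.5 -21.8   6.3] F [0.1 0.8 0.3] T [ 0.053 -0.167  0.169] dyaw -2.0925 rp [-3.1401 -0.0074] op 0.0095
```

move_arm --pt "5 0 0 0 0 0 0.06"

```text
time: 24.0
tool_pos: [0.5998, 0.1594, 0.126]
tool_rot: [-3.14, -0.007, -0.334]
contact_force: [-0.1, 0.3, -0.4]
opening: 0.0095
```

```bash
python3 -c "
from h import *
rel()"
```

```text
t 24.0 band rel mm [ 36.  -21.5   6.3] F [-0.   0.3 -0.4] T [-0.006 -0.148  0.189] dyaw -2.1521 rp [-3.1396 -0.0075] op 0.0095
```

move_arm --pt "5 0 0 0 0 0 0.05"

```text
time: 24.12
tool_pos: [0.5998, 0.1594, 0.1261]
tool_rot: [-3.139, -0.008, -0.384]
contact_force: [-0.5, -0.2, 1.0]
opening: 0.0098
```

```bash
python3 -c "
from h import *
rel()"
```

```text
t 24.12 band rel mm [ 35.6 -21.1   6.4] F [-0.5 -0.1  1. ] T [ 0.006 -0.14   0.133] dyaw -2.2015 rp [-3.1392 -0.0076] op 0.0098
```

move_arm --pt "5 0 0 0 0 0 0.05"

```text
time: 24.25
tool_pos: [0.5999, 0.1594, 0.1262]
tool_rot: [-3.139, -0.008, -0.433]
contact_force: [0.9, -0.8, -0.5]
opening: 0.0096
```

```bash
python3 -c "
from h import *
rel()"
```

```text
t 24.25 band rel mm [ 35.2 -20.8   6.5] F [ 0.7 -1.  -0.5] T [ 0.026 -0.156  0.189] dyaw -2.2508 rp [-3.1387 -0.0077] op 0.0096
```

move_arm --pt "14 0 0 0 0 0 0" --pt "26 0 0 0 0 0 0" --pt "30 0 0 0 0 0 0" --pt "30 0 0 0 0 0 0"

```text
time: 24.75
tool_pos: [0.5998, 0.1593, 0.1261]
tool_rot: [-3.139, -0.007, -0.428]
contact_force: [0.4, -0.6, 0.2]
opening: 0.0297
```

```bash
python3 -c "
from h import *
rel()"
```

```text
t 24.75 band rel mm [ 35.1 -20.8   6.3] F [ 0.2 -0.7  0.2] T [-0.035 -0.035  0.016] dyaw -2.2457 rp [-3.139  -0.0074] op 0.0297
```

move_arm --pt "30 0 0 -12 0 0 0" --pt "30 0 0 -20 0 0 0" --pt "30 0 0 -20 0 0 0" --pt "30 0 0 -20 0 0 0" --pt "30 0 0 -20 0 0 0" --pt "30 0 0 0 0 0 0"

```text
time: 25.5
tool_pos: [0.5997, 0.1595, 0.2253]
tool_rot: [-3.137, -0.011, -0.427]
contact_force: [0.2, -0.1, 0.3]
opening: 0.0301
```

```bash
python3 -c "
from ov import *
rel()
c=shot('wrist','w16.png')
c=shot('scene','s16.png');pickle.dump(c,open('s16.pkl','wb'))
im=cv2.cvtColor(c['img'],cv2.COLOR_RGB2BGR)[100:195,300:400]
cv2.imwrite('pics/s16z.png',cv2.resize(im,None,fx=6,fy=6,interpolation=cv2.INTER_CUBIC))
"
```

```text
t 25.5 band rel mm [ 35.1 -20.7 105.6] F [ 0.2 -0.1  0.3] T [-0.022 -0.029  0.052] dyaw -2.2446 rp [-3.1369 -0.0106] op 0.0301
```

View pics/w16.png

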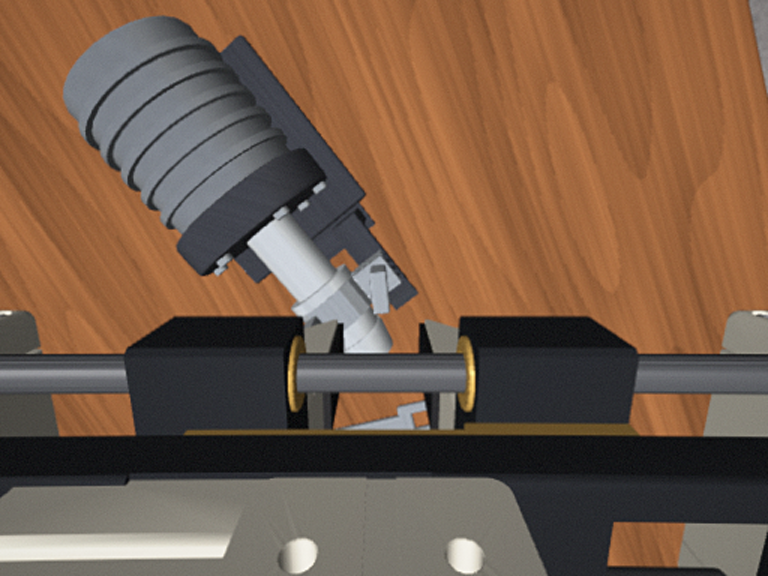

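View pics/s16z.png

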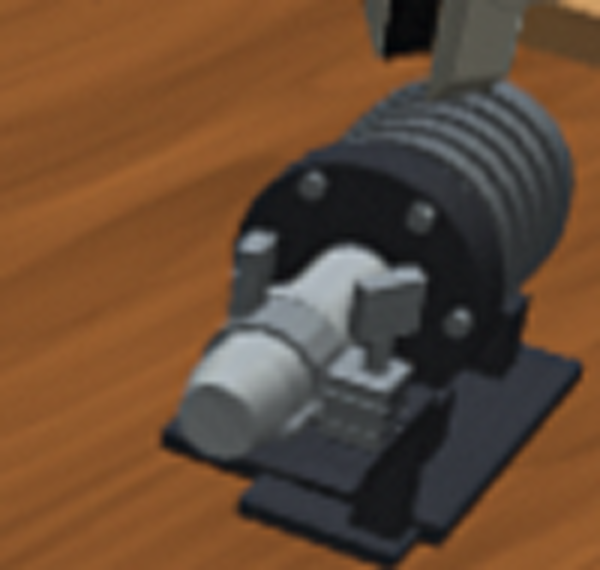

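```bash
python3 -c "
from ov import *
c=robot.read_camera('wrist');pickle.dump(c,open('w17.pkl','wb'))
im=cv2.cvtColor(c['img'],cv2.COLOR_RGB2BGR)[155:225,195:285]
cv2.imwrite('pics/w17z.png',cv2.resize(im,None,fx=8,fy=8,interpolation=cv2.INTER_CUBIC))
print(robot.look_for('band_centre','wrist')[:2])
"
```

```text
[{'rect': [201.7, 167.2, 66.3, 49.5], 'conf': 0.74}]
```

View pics/w17z.png

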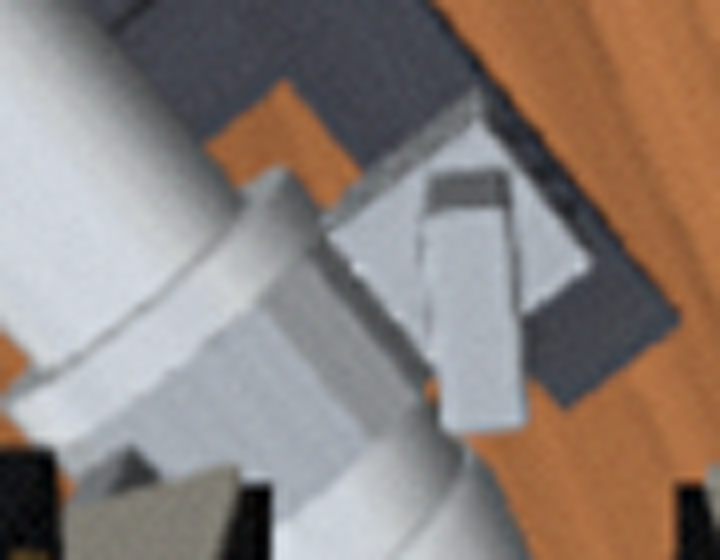

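```bash
python3 -c "
from ov import *
c=pickle.load(open('w17.pkl','rb'))
for z in(.143,):
  P=[atz(c,195+a/8-.5,155+b/8-.5,z) for a,b in((467,206),(482,426),(427,208),(440,430),(508,203),(525,422))]
  for i in(0,2,4):
    d=P[i+1]-P[i];a=np.arctan2(d[1],d[0]);print(a,np.linalg.norm(d),'key rel to stub x',a-.247)
H=[atz(c,195+a/8-.5,155+b/8-.5,.104) for a,b in((330,235),(483,125),(590,265))]
d=H[1]-H[0];print('housing +y dir',np.arctan2(d[1],d[0])-.247-np.pi/2);d=H[2]-H[1];print('housing x',np.arctan2(d[1],d[0])-.247)
ctr=(P[0]+P[1])/2;M=R.from_euler('z',.247).as_matrix().T;print('key rel seat mm',M@(ctr-[.556,.1602,.0897])*1000)
print(toyaw()-np.pi/2-.247)
"
```

```text
-1.9320619172260065 0.025415577773492425 key rel to stub x -2.1790619172260066
-1.9458053240696271 0.025638546059367214 key rel to stub x -2.192805324069627
-1.9183925022725252 0.025309573741430374 key rel to stub x -2.165392502272525
housing +y dir -1.615370650549149
housing x -1.5988791389672934
key rel seat mm [ 39.95632693 -13.45717402  53.3       ]
-2.2446381774600583
```

move_arm --pt "30 0 0 0 0 0 -0.185" --pt "30 0 0 0 0 0 -0.185" --pt "30 0 0 0 0 0 -0.185" --pt "30 0 0 0 0 0 -0.185" --pt "30 0 0 0 0 0 -0.185" --pt "30 0 0 0 0 0 -0.185" --pt "30 0 0 0 0 0 -0.185" --pt "30 0 0 0 0 0 -0.185" --pt "30 0 0 0 0 0 -0.185" --pt "30 0 0 0 0 0 -0.185" --pt "30 0 0 0 0 0 -0.185" --pt "30 0 0 0 0 0 -0.185"

```text
time: 27.2
tool_pos: [0.5928, 0.1584, 0.2075]
tool_rot: [-3.122, -0.001, 1.827]
contact_force: [-0.1, -0.2, -0.5]
opening: 0.0297
```

move_arm --pt "40 -5 5 0 0 0 0" --pt "40 -5 5 0 0 0 0" --pt "40 0 0 0 0 0 0" --pt "40 0 0 0 0 0 0"

```text
time: 27.7
tool_pos: [0.6054, 0.1503, 0.2051]
tool_rot: [-3.118, -0.001, 1.818]
contact_force: [-0.0, -0.4, 0.8]
opening: 0.0396
```

```bash
python3 -c "
from ov import *
rel();o=robot.observe();print(o['tool_pos'],o['tool_rot'])
c=robot.read_camera('wrist');pickle.dump(c,open('w18.pkl','wb'))
im=cv2.cvtColor(c['img'],cv2.COLOR_RGB2BGR)[110:220,180:320]
cv2.imwrite('pics/w18z.png',cv2.resize(im,None,fx=5.4,fy=5.4,interpolation=cv2.INTER_CUBIC))
"
```

```text
t 27.7 band rel mm [ 56.6 -21.6  85.1] F [-0.1 -0.4  0.8] T [ 0.112 -0.181 -0.   ] dyaw 0.0001 rp [-3.1184e+00 -9.0000e-04] op 0.0396
[0.60544398 0.15032901 0.20511145] [-3.11841836e+00 -9.46992688e-04  1.81790836e+00]
```

View pics/w18z.png

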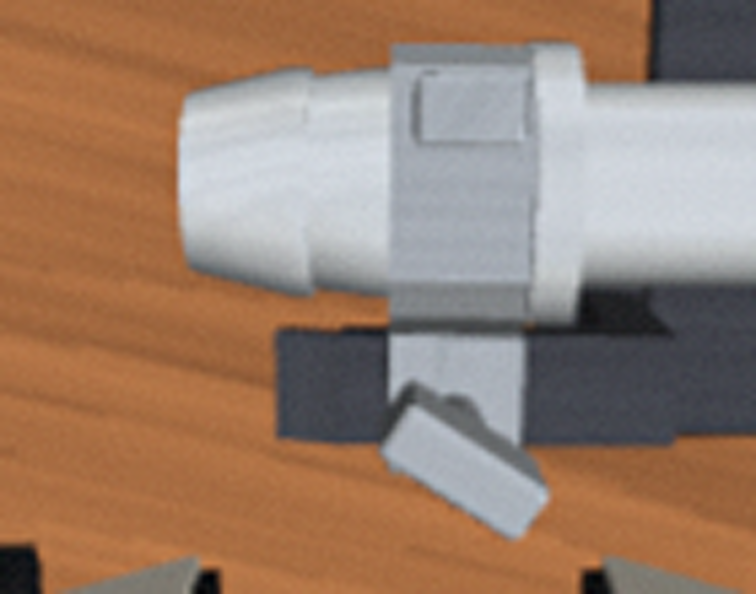

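```bash
python3 -c "
from h import *
rel()
c=shot('top','t19.png')
for n,r in (('tin',0),('wrench',0),('small_clamp',0)):
    print(n,[(np.round(d['rect']).tolist(),round(d['conf'],2)) for d in robot.look_for(n,'top')[:2]])
print(robot.hand_in())"
```

```text
t 27.75 band rel mm [ 56.6 -21.6  85.2] F [-0.5  0.8  0.5] T [ 0.112 -0.156  0.024] dyaw 0.0003 rp [-3.1185e+00 -9.0000e-04] op 0.0399
tin [([225.0, 82.0, 29.0, 44.0], 0.78)]
wrench [([118.0, 133.0, 27.0, 44.0], 0.74), ([207.0, 165.0, 33.0, 85.0], 0.67)]
small_clamp [([389.0, 183.0, 24.0, 21.0], 0.54)]
the job is handed in; nothing more can be done
None
```

The bare steel clamp is on the stub, home against the collar and tightened, and the job was handed in at about 28 s of the 72 s allowed. The hand-in gives no verdict, so the result rests on my own checks.

**What I did:**
- **Picking up:** I lifted the clamp out of its holder by the tab.
- **Sliding on:** I slid it along the stub axis until the band met the collar. The highest axial force I read was about 5 N.
- **Tightening:** I let go of the tab, gripped the key and turned it about 2.25 rad clockwise, then released it and backed away.

**What the last checks showed:**
- **Band position:** the last wrist picture shows the band flush with the collar, with no gap. The housing is over the ledge and the key upright.
- **Shoe force:** the turning moment rose from about 0.06 to about 0.19 N m, which suggests about 34 N at the stop, give or take several newtons. This was not measured directly. The key then slipped back about 0.1 rad, which fits the screw settling at about 15 N.
- **Other objects:** the detector found the tin and small clamp within 2–3 px of where they started in the top view. The wrench was within about 4 px, but only as the second guess; the first was a false match over the pump.
- **Robot:** it was touching nothing, with contact-force readings near zero.

**What disagreed:**
- **Moment readings:** they were noisy, about ±0.03 N m, and one read 0.133 between two of 0.189. The slip-back alone points to a stop force of only about 25 N, which still settles at 15 N.
- **Wrist camera:** it was off by about 1–2 mm against the fingers. I allowed for this by comparing the stub and clamp within the same camera's pictures.

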